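# Move a top-heavy swing bottle between docks without tipping it

## Robot

A 6-joint arm with a two-finger parallel gripper is mounted at the origin on the work surface. World frame = base frame: x ahead of the robot, y to its left, z up, the work surface at z = 0. Lengths are in m, angles in degrees, forces in N, time in s.
With the tool pointing down it reaches from about 0.375 to 0.9 m from the base axis. Payload 3.1 kg.
Tool frame: the origin (TCP) lies between the finger pads; the fingertips stand 11 mm ahead of it and the grasp point (between the pads) lies 8 mm behind it; z points along the fingers, y is the line along which they close (so a half turn about z gives the same grasp; the last joint's range is limited). The gripper opens to 87 mm and grips with 3 to 60 N. Pads are 19 mm wide; open, the fingers measure 117 mm over their backs; the gripper's body (75 mm by 190 mm) begins 51 mm behind the grasp point.
Start: joints at [65.861, 30.224, 82.088, -0, 67.689, -10.227], TCP at [0.15, 0.607, 0.202] pointing down, gripper open.
Joint ranges: [-176.69, 176.69], [-43.24, 126.21], [12.49, 139.97], [-82, 262], [0, 151.66], [-163.58, 163.58]. Speed limits (degrees/s): [159.86, 159.86, 180, 180, 180, 180].

## Interface

Orientations are given as a 3x3 rotation matrix whose columns are the frame's x, y, z axes.
In Python, from rig import bot, viewer, workorder, models gives the robot as it stands.
- The arm moves only by the shell command python3 -m jog 'ROWS'. ROWS is JSON, a list of rows, each a list of 7 numbers: the opening, from 0 (shut) to 1 (fully open), then the shift along the tool's x, y, z in m, then the turn, a rotation vector about the tool's x, y, z in degrees. In form: [[claw, x, y, z, ax, ay, az], ...]. A call has 1 to 20 rows; each row is the pose to reach, as a shift and turn from the pose commanded when the call began, along the tool's axes at that moment; what a row does not reach only later rows make up. A row lasts 1/8 s, in which the tool goes at most 62.5 mm and 10.7 degrees, less where a joint would pass 70% of its speed; a pose out of reach is approached as far as the arm can. A call with a gripper value outside its range is refused whole. The fingers move at their own pace and stop on an object; the grip force is fixed at half the most. Time passes only in rows, so rows that repeat a pose let the fingers close. It gives the time, the measured TCP pose, the force, the opening and the grip force at its end, in the units of the state.
- bot.read_state(): the state, without advancing time (a new reading comes with each control period).
- viewer.capture(name): name is "side" or "top"; returns (picture, depth): 400x640x3 uint8, blue, green, red; 400x640 float32, m along the optical axis (not along the pixel's ray), 0 where there is no reading.
- viewer.camera_info(name): a dict with "fx", "fy", "cx", "cy" (pixels), "dist_coeffs" ([k1, k2, p1, p2, k3] as OpenCV has them; the pictures are not rectified), "world_to_cam" (4x4, takes a point from world to camera coordinates). Camera axes: x right, y down, z forward; pixel columns grow to the right and rows downward; lengths in m; the calibration is good to about 2 mm. A picture is of the moment at which its call begins. camera_info takes no time and is no camera call.
- workorder.hand_in(): hands the job in; it is judged then, once.
Trained networks look in the newest picture that a camera, given by its name, has taken for a name from the list of things; names that differ only in an ending like _2 or _b are one class to them, and where a whole thing is asked for, a point or a joint stands for the part that bears it (a point fixed in the world has none). Each returns a list of dicts, best first, with "p" (0 to 1); they miss things now and then, are a little off and sometimes report something else, mostly with a low value. They report only what shows in the picture. A call takes as long as a camera call.
- models.outline_of(camera, thing): "mask" (400x640 bool, what is visible of it).
- models.tip_of(camera, thing): "xyz" ([x, y, z] in m, in world coordinates, good to about 4 mm: a listed point, or the origin of a listed thing).
The state is a dict: "time_s": time; "joint_positions": joint angles; "qvel": joint speeds; "tau": joint torques, N m; "position": TCP position; "tcp_rot": TCP orientation; "force": force on the tool from outside, world axes, zero at the start; "moment": the same for the moment, N m; "opening": opening from 0.0 (shut) to 1.0 (fully open); "grasp_force": force on a finger pad.
Only numpy, scipy, OpenCV 4.12 (cv2) and the standard library are available. Lean on these libraries where they do the work, as an engineer would, in place of code of your own. Each camera call takes 0.05 s, during which the arm holds its last target. There are 200 camera calls.

## Task

Lift the carrying frame by its wooden top bar out of the black dock, without touching the bottle, and carry it over to the wooden dock with green guides, keeping the freely swinging top-heavy bottle upright (it must not tip over) and the frame near level. Hold it up over that dock, bottle upright and clear of the guides, for at least five seconds so that the level can be read, then set it down gently, centred and square in the dock with the bottle standing upright between the guides, and let go. Leave the other things on the counter alone.

Things in the scene. Friction and masses are not known exactly. Their poses are not given: they have to be found in the camera images.
- frame: Carrying frame, 450 g. Origin at its underside, midway between two black runners that lie along its y (18 wide, 150 long, 12 high, at x = +-75 mm) and carry two aluminium posts 12 x 26 mm. z up. The bottle hangs between the posts on trunnions along x, 105 mm above the origin. At the start it stands centred and square in the black dock, x along the dock's x.
- frame_grip (a point): Middle of the wooden top bar, the grip: bar along the frame's x, 166 mm long, 24 wide in y with flat sides, 28 high. The point is 276 mm above the frame's origin, 171 mm above the trunnion axis. The bar's underside is 157 mm above that axis, the bottle's top 136 mm.
- bottle: Amber bottle with a heavy brass head, nominally 400 g (+-20 %). Origin on the trunnion axis, its x = the frame's x; z up along the bottle. Turns about x against the frame to stops at +-0.7 rad, with no friction or spring, only viscous damping 0.023 N m s/rad between the two. Body 68 mm in diameter, flat bottom 85 mm below the axis, head top 136 mm above it.
- bottle_com (a point): The bottle's centre of mass, 12 mm above the axis; inertia about the axis 0.00175 kg m2 nominal (scales with the mass). So it falls over from upright with a time constant of about 0.5 s unless corrected: rolling the frame about its x drags the bottle the same way through the damping; accelerating the axis sideways tips it the other way.
- dock_a: Black dock in which the frame stands at the start, fixed to the counter: plate 210 (x) x 200 (y) x 12 mm with two grey guides of the same form as dock_b's. Origin at the centre of its underside, on the counter; z up.
- dock_b: Wooden dock with green guides, the destination, fixed: plate 210 (x) x 200 (y) x 12 mm, origin at the centre of its underside on the counter, z up. The frame's runners stand on the plate; the frame's x axis belongs along the dock's x axis, either way round.
- dock_b_seat (a point): Top centre of dock_b's plate, where the frame's origin belongs, 12 mm above the counter. Two guides along x, 80 mm long, stand 74 mm apart, straight up to 58 mm above the counter, then flaring to a mouth about 110 mm wide at 80 mm. The bottle's bottom then hangs 20 mm above the plate between them, with 3 mm play on either side.
- mug: Blue mug, 80 mm diameter, 90 high, a bystander. Origin under its centre.
- sauce: Red sauce bottle, 60 mm diameter, 150 high, a bystander. Origin under its centre.
- spice: Glass spice jar, 52 mm diameter, 90 high, a bystander. Origin under its centre.
- beans: Steel can, 70 mm diameter, 110 high, a bystander. Origin under its centre.
- bowl: White bowl, 140 mm diameter, 60 high, a bystander. Origin under its centre.

How it is judged:
By the outcome, as a careful person would: the job done as asked, in the order asked, and still so for the second after the job is handed in, with the robot touching nothing.
It also fails if it takes over 72 s, if anything falls off the work surface, if the arm or the gripper's body presses on something with over 40 N, if the wrist force passes 120 N, or if a joint passes its speed limit or range.

## Working session

There is one attempt and no reset: what is moved stays moved. The work goes in short steps, Python scripts to look and compute and a shell command to move; the robot and the scene stay as the last step left them, time stands still between calls to the robot, and variables do not carry over. Pictures are saved under pics/ and viewed, at most 10 in all, crops included, and the job is handed in when it is done.

```bash
ls; mkdir -p pics
cat > h.py <<'E'
import numpy as np,cv2
from rig import bot,viewer,workorder,models
def cloud(cam,depth,mask):
    i=viewer.camera_info(cam);K=np.array([[i['fx'],0,i['cx']],[0,i['fy'],i['cy']],[0,0,1]])
    v,u=np.nonzero(mask&(depth>0));z=depth[v,u]
    n=cv2.undistortPoints(np.c_[u,v].astype(float)[:,None],K,np.array(i['dist_coeffs']))[:,0]
    P=np.c_[n*z[:,None],z];T=np.linalg.inv(np.array(i['world_to_cam']))
    return P@T[:3,:3].T+T[:3,3],np.c_[u,v]
E
python3 - <<'E'
from h import *
s=bot.read_state();print({k:np.round(v,3).tolist() for k,v in s.items()})
ims={c:viewer.capture(c) for c in('side','top')}
for c in ims: cv2.imwrite(f'pics/{c}0.png',ims[c][0])
for c in ims:
    for t in['frame','frame_grip','bottle','dock_a','dock_b','dock_b_seat','mug','sauce','spice','beans','bowl']:
        r=models.tip_of(c,t);print(c,t,[(np.round(a['xyz'],3).tolist(),round(a['p'],2)) for a in r[:3]])
print(bot.read_state()['time_s'])
E
```

```text
pics
{'time_s': 0.0, 'joint_positions': [65.862, 30.279, 82.157, -0.001, 67.688, -10.228], 'qvel': [0.018, 0.038, 0.045, -0.017, -0.009, 0.036], 'tau': [0.001, -44.004, -17.659, 0.063, 0.058, -0.0], 'position': [0.15, 0.606, 0.201], 'tcp_rot': [[-0.971, 0.24, -0.001], [0.24, 0.971, -0.002], [0.0, -0.002, -1.0]], 'force': [0.764, -0.535, -0.639], 'moment': [0.012, -0.011, 0.045], 'grasp_force': 0.0, 'opening': 0.999}
side frame [([0.497, 0.301, 0.011], 0.72)]
side frame_grip [([0.501, 0.308, 0.289], 0.56), ([0.53, -0.242, 0.012], 0.25)]
side bottle [([0.499, 0.301, 0.119], 0.64)]
side dock_a [([0.497, 0.302, -0.001], 0.98)]
side dock_b [([0.497, 0.302, -0.001], 0.98)]
side dock_b_seat [([0.766, 0.061, -0.004], 0.71), ([0.535, -0.246, 0.013], 0.64)]
side mug [([0.768, 0.061, 0.0], 0.89)]
side sauce [([0.794, -0.045, -0.002], 0.73)]
side spice []
side beans [([0.781, -0.199, 0.002], 0.55)]
side bowl [([0.776, 0.214, 0.002], 0.75)]
top frame [([0.492, 0.303, 0.012], 0.75), ([0.798, -0.049, -0.001], 0.48)]
top frame_grip [([0.499, 0.305, 0.291], 0.95)]
top bottle [([0.497, 0.303, 0.12], 0.78)]
top dock_a [([0.533, -0.245, -0.001], 0.75), ([0.499, 0.305, -0.001], 0.59)]
top dock_b [([0.533, -0.245, -0.001], 0.75), ([0.499, 0.305, -0.001], 0.59)]
top dock_b_seat [([0.534, -0.244, 0.013], 0.97), ([0.766, 0.057, 0.002], 0.68)]
top mug [([0.768, 0.06, 0.002], 0.88)]
top sauce [([0.796, -0.044, -0.002], 0.93)]
top spice [([0.773, -0.13, 0.001], 0.74)]
top beans [([0.497, 0.307, 0.003], 0.63), ([0.778, -0.201, -0.0], 0.6)]
top bowl [([0.771, 0.218, -0.002], 0.81)]
1.2
```

Run:
```python
import cv2,numpy as np
a=cv2.imread('pics/side0.png');b=cv2.imread('pics/top0.png')
cv2.imwrite('pics/both0.png',cv2.resize(np.vstack([a,b]),(480,600)))
```

```text
(no output)
```

View pics/top0.png

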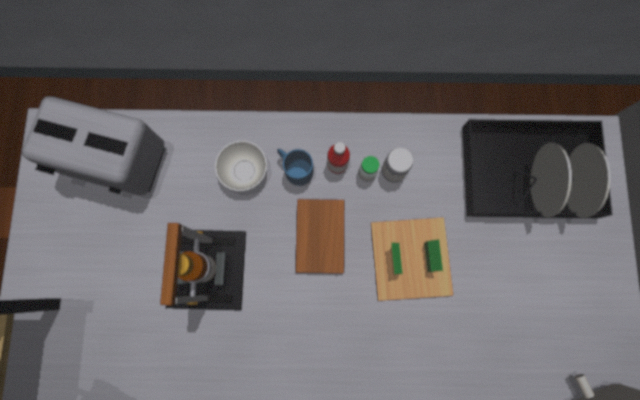

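View pics/side0.png

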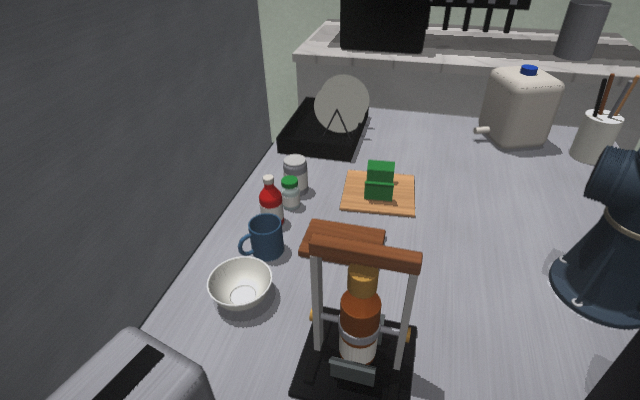

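Top view: the frame stands at about (190,265) with its bar along the image's vertical (world x). dock_b is at (411,259), slightly rotated, with a loose board at (320,235) between the two. The side view shows the bottle body at about (360,320), so its depth image should give the lean in y.

```bash
cat >> h.py <<'E'
def rect(P):
    (c,wh,a)=cv2.minAreaRect((P[:,:2]*1000).astype(np.float32));return np.round(c,1),np.round(wh,1),round(a,2)
E
python3 - <<'E'
from h import *
for c in('side','top'):
    print(c,np.round(np.linalg.inv(np.array(viewer.camera_info(c)['world_to_cam'])),3).tolist(),round(viewer.camera_info(c)['fx']))
for c in('top','side'):
    im,d=viewer.capture(c);P,uv=cloud(c,d,np.ones(d.shape,bool))
    def sel(x0,x1,y0,y1,z0,z1): return P[(P[:,0]>x0)&(P[:,0]<x1)&(P[:,1]>y0)&(P[:,1]<y1)&(P[:,2]>z0)&(P[:,2]<z1)]
    B=sel(.38,.62,.25,.36,.296,.31);print(c,'bar',len(B),rect(B),B[:,2].mean(),B.mean(0))
    D=sel(.41,.66,-.37,-.12,.006,.018);print('dockb',len(D),rect(D),np.median(D[:,2]),D[:,2].std())
    A=sel(.37,.63,.16,.44,.006,.018);print('docka',len(A),rect(A))
    for y in((-.245,-.15),(-.34,-.245)):
        G=sel(.46,.62,y[0],y[1],.07,.09)
        if len(G)>5: print('guide',len(G),rect(G),G.mean(0))
    W=sel(.45,.7,-.07,.1,.004,.2);print('board',len(W),rect(W) if len(W) else 0,np.percentile(W[:,2],[5,50,95]) if len(W) else 0)
    r=models.outline_of(c,'bottle')
    if r:
        m=r[0]['mask'];Q,_=cloud(c,d,m);v,u=np.nonzero(m);print('bottle',r[0]['p'],len(Q),u.min(),u.max(),v.min(),v.max())
        for z in np.arange(.02,.27,.02):
            q=Q[abs(Q[:,2]-z)<.01]
            if len(q)>5:print(round(z,2),len(q),np.round(np.percentile(q[:,0],[5,50,95]),3),np.round(np.percentile(q[:,1],[5,50,95]),4))
E
```

```text
side [[-0.966, -0.141, 0.216, 0.446], [-0.257, 0.585, -0.77, 0.723], [-0.018, -0.799, -0.601, 0.71], [0.0, 0.0, 0.0, 1.0]] 397
top [[0.016, -0.982, 0.19, 0.455], [-1.0, -0.015, 0.006, -0.003], [-0.003, -0.19, -0.982, 1.194], [0.0, 0.0, 0.0, 1.0]] 439
top bar 1012 (array([496.7, 301.3]), array([ 25. , 164.6]), 89.36) 0.30133640206630136 [0.49492601 0.30061834 0.3013364 ]
dockb 5105 (array([ 531.1, -243.6]), array([246.4, 228.8]), 88.96) 0.01166332804837067 0.002185688670125622
docka 2835 (array([500.1, 289.2]), array([242.9, 246.4]), 7.62)
guide 147 (array([ 528.6, -191.6]), array([78.8, 14. ]), 5.29) [ 0.52800106 -0.19055764  0.07677864]
guide 190 (array([ 537.7, -299.2]), array([79.2, 17.4]), 4.0) [ 0.53773488 -0.29965377  0.07595395]
board 3637 (array([573.8,  14.9]), array([247.9, 168.6]), 0.17) [0.0170627  0.02144327 0.02519074]
bottle 0.73 1022 178 214 240 295
0.06 34 [0.47  0.493 0.519] [0.2695 0.2726 0.2822]
0.08 41 [0.467 0.492 0.519] [0.2691 0.2721 0.2854]
0.1 11 [0.468 0.489 0.512] [0.2659 0.2701 0.2825]
0.12 221 [0.438 0.493 0.558] [0.2661 0.2962 0.3048]
0.14 49 [0.465 0.4
[... 938 characters left out ...]
tle 0.9 3928 320 399 263 364
0.02 55 [0.436 0.464 0.557] [0.216  0.2432 0.3042]
0.04 45 [0.464 0.471 0.527] [0.2665 0.3231 0.3307]
0.06 236 [0.464 0.491 0.526] [0.3116 0.3332 0.3393]
0.08 265 [0.465 0.493 0.524] [0.3147 0.3335 0.3381]
0.1 211 [0.467 0.495 0.525] [0.3164 0.3333 0.3372]
0.12 671 [0.437 0.492 0.558] [0.3002 0.319  0.3386]
0.14 294 [0.467 0.493 0.526] [0.3134 0.3308 0.3352]
0.16 322 [0.466 0.493 0.526] [0.3115 0.33   0.3345]
0.18 632 [0.468 0.493 0.525] [0.2928 0.3221 0.3327]
0.2 265 [0.478 0.496 0.516] [0.3004 0.3137 0.3207]
0.22 204 [0.476 0.495 0.516] [0.3075 0.3193 0.3222]
0.24 278 [0.475 0.495 0.517] [0.3053 0.3181 0.3217]
0.26 399 [0.478 0.497 0.517] [0.2936 0.3062 0.3197]
```

```bash
python3 -m jog '[[1,0,0,-0.06,0,0,0],[1,-0.03,-0.015,-0.12,0,0,-1],[1,-0.07,-0.036,-0.16,0,0,-2.5],[1,-0.12,-0.062,-0.16,0,0,-4],[1,-0.17,-0.088,-0.16,0,0,-6],[1,-0.22,-0.114,-0.16,0,0,-8],[1,-0.27,-0.14,-0.16,0,0,-10],[1,-0.32,-0.166,-0.16,0,0,-12],[1,-0.365,-0.19,-0.16,0,0,-13.2],[1,-0.395,-0.205,-0.16,0,0,-13.2],[1,-0.41,-0.213,-0.16,0,0,-13.2],[1,-0.41,-0.213,-0.16,0,0,-13.2],[1,-0.41,-0.213,-0.16,0,0,-13.2]]'
cat >> h.py <<'E'
from scipy.optimize import least_squares
from scipy.spatial.transform import Rotation as Rn
def gripinfo():
    s=bot.read_state();R=np.array(s['tcp_rot']);p=np.array(s['position'])
    return s,R,p
def theta(c,d,ax,yaw,Rh=.0205,pitch=0.,th0=0.,ret=False):
    """bottle roll about frame x (absolute, +: top to -y'), ax = trunnion midpoint"""
    P,_=cloud(c,d,np.ones(d.shape,bool))
    Q=(P-ax)@Rn.from_euler('ZY',[yaw,pitch],degrees=True).as_matrix()
    Q=Q[(np.hypot(Q[:,0],Q[:,1])<.1)&(abs(Q[:,0])<.034)]
    x=np.array([0,0,th0])
    def loc(x,Q):
        q=Q-[x[0],x[1],0];ct,st=np.cos(x[2]),np.sin(x[2])
        return np.c_[q[:,0],ct*q[:,1]+st*q[:,2],-st*q[:,1]+ct*q[:,2]]
    for gate in(.012,.006,.005,.005):
        L=loc(x,Q);r=np.hypot(L[:,0],L[:,1]);z=L[:,2]
        b=(z>-.08)&(z<.055)&(abs(z)>.014);h=(z>.09)&(z<.128)
        R=np.where(b,.034,Rh);k=(b|h)&(abs(r-R)<gate)&(abs(L[:,0])<R*.85)
        if k.sum()<60:return None
        f=lambda x:np.hypot(*loc(x,Q[k])[:,:2].T)-R[k]
        o=least_squares(f,x,loss='soft_l1',f_scale=.002);x=o.x
    return np.degrees(x[2]),1000*x[0],1000*x[1],int(b[k].sum()),int(h[k].sum()),1000*np.sqrt(np.mean(o.fun**2))
E
python3 - <<'E'
from h import *
s,R,p=gripinfo();print(s['time_s'],np.round(p,4),np.round(R,4).tolist(),s['joint_positions'])
for c in('side','top'):
    im,d=viewer.capture(c);cv2.imwrite(f'pics/{c}1.png',im)
    for Rh in(.0195,.0205,.0215):print(c,Rh,theta(c,d,np.array([.497,.302,.117]),-.65,Rh))
im,d=viewer.capture('side')
print(theta('side',d,np.array([.497,.302,.117]),-.65))
E
```

```text
time_s: 3.02
position: [0.4959, 0.3022, 0.3622]
tcp_rot: [[-1.0, 0.011, -0.001], [0.011, 1.0, 0.0], [0.001, 0.0, -1.0]]
force: [0.5, 0.2, 0.4]
opening: 0.996
grasp_force: 0.0
3.025 [0.4959 0.3022 0.3622] [[-0.9999, 0.0112, -0.0008], [0.0112, 0.9999, 0.0005], [0.0008, 0.0005, -1.0]] [ 2.03194349e+01  1.86631935e+01  7.56520034e+01  4.18026906e-02
  8.57174428e+01 -6.90428995e+01]
side 0.0195 (np.float64(0.8829139942958469), np.float64(0.7666134857795015), np.float64(0.6946005250384031), 1149, 301, np.float64(1.4196650150554684))
side 0.0205 (np.float64(1.2038980016318006), np.float64(0.7297486316586218), np.float64(0.5765294669393407), 1148, 317, np.float64(1.2253124636760768))
side 0.0215 (np.float64(1.5385577919302065), np.float64(0.7478396801027184), np.float64(0.4512723968482003), 1153, 332, np.float64(1.0419338053321248))
top 0.0195 (np.float64(3.202211693549341), np.float64(-0.12477976603963269), np.float64(-0.8678858485030236), 191, 51, np.float64(1.303985680073738))
top 0.0205 (np.float64(2.8901332093468723), np.float64(-0.14802121021814962), np.float64(-0.6886977090149782), 191, 51, np.float64(1.0732819189837706))
top 0.0215 (np.float64(2.5758349707007673), np.float64(-0.1855926228707442), np.float64(-0.5241223809256123), 192, 51, np.float64(0.8463000395070824))
(np.float64(1.1485136608968138), np.float64(0.7075756341823933), np.float64(0.5249008267998567), 1159, 312, np.float64(1.22312102470172))
```

```bash
sed -i 's/Rh=.0205/Rh=.0228/' h.py
python3 -m jog '[[1,-0.001,0,0.02,0,0,0],[1,-0.001,0,0.045,0,0,0],[1,-0.001,0,0.065,0,0,0],[1,-0.001,0,0.076,0,0,0],[1,-0.001,0,0.08,0,0,0],[1,-0.001,0,0.08,0,0,0],[0,-0.001,0,0.08,0,0,0],[0,-0.001,0,0.08,0,0,0],[0,-0.001,0,0.08,0,0,0],[0,-0.001,0,0.08,0,0,0],[0,-0.001,0,0.08,0,0,0],[0,-0.001,0,0.08,0,0,0]]'
python3 - <<'E'
from h import *
s,R,p=gripinfo();print(s['time_s'],np.round(p,4),np.round(R,4).tolist(),s['force'],s['moment'],s['grasp_force'],s['opening'])
im,d=viewer.capture('side');cv2.imwrite('pics/side2.png',im)
print(np.round(theta('side',d,np.array([.497,.302,.117]),-.65),2))
P,uv=cloud('side',d,np.ones(d.shape,bool))
B=P[(abs(P[:,0]-.497)<.1)&(P[:,1]>.25)&(P[:,1]<.36)&(P[:,2]>.296)&(P[:,2]<.31)];print(rect(B))
im,d=viewer.capture('top');print(theta('top',d,np.array([.497,.302,.117]),-.65))
E
```

```text
time_s: 4.68
position: [0.498, 0.3013, 0.2821]
tcp_rot: [[-1.0, 0.012, -0.0], [0.012, 1.0, 0.0], [0.0, 0.0, -1.0]]
force: [0.3, 0.3, 0.0]
opening: 0.401
grasp_force: 0.0
4.675 [0.498  0.3013 0.2821] [[-0.9999, 0.0124, -0.0], [0.0124, 0.9999, 0.0], [0.0, 0.0, -1.0]] [0.27320882 0.33630112 0.0003513 ] [ 0.00730944  0.026052   -0.01292857] 0.0 0.4009955079211555
[1.970e+00 7.900e-01 2.600e-01 1.163e+03 3.510e+02 8.500e-01]
(array([497.4, 309.1]), array([ 37.7, 165.4]), 89.6)
(np.float64(1.5573983981784236), np.float64(-0.18412368361404624), np.float64(-0.10516634687830613), 150, 0, np.float64(0.4537901005524965))
```

View pics/side2.png

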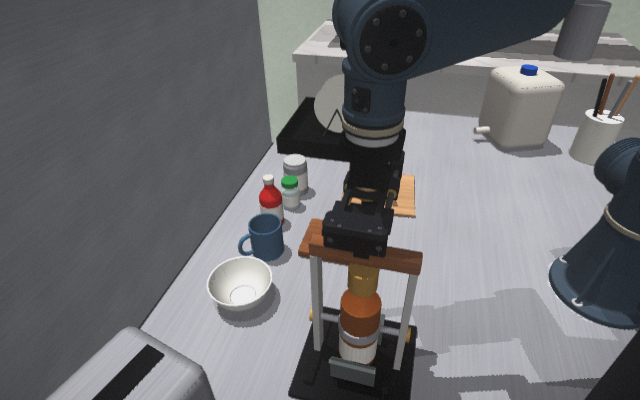

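```bash
cat > ctl.py <<'E'
import sys,json
from h import *
A,C,M,H,DT=26.9,13.1,2.74,.165,.125   # mgl/I, c/I, ml/I, TCP above axis, row time
D=np.pi/180;dt=.0025;LAG=.03
def sim(th,thd,phi,v,P,Y,T,free=0.):
    """rows P (deg), Y (m, TCP along frame y): linear per row, first-order lag. phi,y start at P0=phi,0; returns traj"""
    n=int(round(T/dt));t=np.arange(1,n+1)*dt;k=np.arange(len(P)+1)*DT
    pc=np.interp(t,k,np.r_[phi,P])*D;yc=np.interp(t,k,np.r_[0,Y])
    f=phi*D;y=0.;th*=D;thd*=D;w=thd-C*f;out=[]
    for i in range(n):
        df=(pc[i]-f)/LAG;dy=(yc[i]-y)/LAG;f+=df*dt;y+=dy*dt;u=C*f+M*(dy+H*df)
        thd=w+u
        if t[i]<free: w-=thd;thd=0.;continue
        th+=thd*dt;w+=(A*th-C*thd)*dt
        out.append((th,thd,f))
    return np.array(out)/D
def pose():
    s,R,p=gripinfo();zf=-R[:,2];yh=np.r_[R[:2,1],0];yh/=np.linalg.norm(yh)
    phi=np.degrees(np.arctan2(-zf@yh,zf[2]));yaw=np.degrees(np.arctan2(-yh[0],yh[1]))
    xf=-R[:,0];return s,R,p,phi,yaw,yh,zf,np.degrees(np.arcsin(xf[2]))
def mj(n,tot):
    s=np.clip(np.arange(1,tot+1)/n,0,1);return 10*s**3-15*s**4+6*s**5
def plan(th,thd,phi,Y,N,free=0.,fixed=0):
    def f(P):
        o=sim(th,thd,phi,0,np.r_[np.full(fixed,phi),P],Y,N*DT,free);e=o[-1]
        return np.r_[8*(e[0]+e[1]/15),3*e[1]/15,3*P[-1],.3*o[::25,0],.12*P,.25*np.diff(np.r_[phi,P]),.2*np.diff(P,2)]
    P=least_squares(f,np.full(N-fixed,float(phi)),bounds=(-9,9)).x
    return np.r_[np.full(fixed,phi),P]
def main(x,y,z,yaw,n,N,nx):   # target TCP, rows for the move, horizon, rows meant to be run
    s,R,p,phi,yw,yh,zf,pitch=pose();st=json.load(open('st.json'))
    T=s['time_s']-st['t'];o=sim(st['th'],st['thd'],st['phi'],0,np.array(st['P']),np.array(st['Y']),T,st['free'])
    pt,ptd=o[-1][:2]
    im,d=viewer.capture('side');m=theta('side',d,p-H*zf,yw,pitch=-pitch,th0=pt*D)
    print('t %.2f'%s['time_s'],'TCP',np.round(p,4),'phi %.2f yaw %.2f pitch %.2f'%(phi,yw,pitch),'F',np.round(s['force'],1),'g %.0f'%s['grasp_force'])
    print('theta pred %.2f'%pt,'meas',None if m is None else np.round(m,2))
    th,thd=(pt,ptd) if m is None else (pt+.85*(m[0]-pt),ptd+1.5*(m[0]-pt))
    o=sim(th,thd,phi,0,np.array([phi]),np.array([0.]),.05)[-1];th,thd=o[:2]
    d=np.array([x,y,z])-p;g=mj(n,N);Y=g*(d@yh);P=np.round(plan(th,thd,phi,Y,N),1)
    o=sim(th,thd,phi,0,P[:nx],Y[:nx],nx*DT)
    print('now th %.2f thd %.2f -> after %d rows th %.2f; max|th| %.2f'%(th,thd,nx,o[-1][0],abs(o[:,0]).max()))
    # rows in current tool axes: rotation to commanded attitude, level in pitch
    for i in range(nx):
        pw=g[i]*d;yy=yw+g[i]*(yaw-yw)
        Rf=Rn.from_euler('ZX',[yy,P[i]],degrees=True).as_matrix();Rt=Rf@np.diag([-1.,1,-1])
        rv=Rn.from_matrix(R.T@Rt).as_rotvec(degrees=True);q=R.T@pw
        print('[0,%g,%g,%g,%g,%g,%g],'%(*(np.round(q,4)+0.),*(np.round(rv,1)+0.)),end='')
    print();json.dump(dict(t=s['time_s']+.05,th=th,thd=thd,phi=phi,P=P[:nx].tolist(),Y=Y[:nx].tolist(),free=0.),open('st.json','w'))
if __name__=='__main__':
    a=[float(v) for v in sys.argv[1:]];main(*a[:4],*[int(v) for v in a[4:7]])
E
python3 - <<'E'
from ctl import *
# lift call: 3 rows close, then lift; bottle free from ~row 5.0
fr=4.8*DT;Y=np.zeros(22)
P=np.round(plan(2.0,0,0.,Y,22,free=fr,fixed=5),1);print(P)
o=sim(2.0,0,0.,0,P[:14],Y[:14],14*DT,fr);print(np.round(o[::25],2).tolist())
print(pose()[0]['time_s'],pose()[3:5])
E
```

```text
[ 0.   0.   0.   0.   0.  -3.2 -3.3 -3.1 -2.9 -2.6 -2.4 -2.2 -2.  -1.8
 -1.6 -1.4 -1.2 -1.1 -0.9 -0.5 -0.1 -0.1]
[[2.0, 0.0, 0.0], [1.83, -9.08, -0.45], [0.97, -17.13, -1.88], [-0.01, -10.49, -3.03], [-0.45, -5.02, -3.24], [-0.68, -2.22, -3.26], [-0.76, -0.87, -3.18], [-0.8, -0.38, -3.08], [-0.82, -0.2, -2.98], [-0.82, 0.22, -2.87], [-0.79, 0.53, -2.73], [-0.76, 0.33, -2.59], [-0.75, 0.16, -2.48], [-0.74, 0.11, -2.38], [-0.74, 0.09, -2.28], [-0.73, 0.1, -2.18], [-0.72, 0.1, -2.08], [-0.72, 0.11, -1.98], [-0.71, 0.13, -1.88]]
4.775 (np.float64(-0.0012962213990049601), np.float64(-0.7110146960546561))
```

```bash
python3 - <<'E'
import json
P=[0,0,0,0,0,-1.5,-3.6,-3.5,-3.2,-3.0,-2.8]
json.dump(dict(t=4.775,th=2.0,thd=0,phi=0,P=P,Y=[0]*11,free=.61),open('st.json','w'))
E
python3 -m jog '[[0,0,0,0,0,0,0],[0,0,0,0,0,0,0],[0,0,0,0,0,0,0],[0,0,0,-0.008,0,0,0],[0,0,0,-0.028,0,0,0],[0,0,0,-0.055,1.5,0,0],[0,0,0,-0.080,3.6,0,0],[0,0,0,-0.095,3.5,0,0],[0,0,0,-0.10,3.2,0,0],[0,0,0,-0.10,3.0,0,0],[0,0,0,-0.10,2.8,0,0]]' && python3 ctl.py .498 .302 .382 -.65 8 20 4
```

```text
time_s: 6.15
position: [0.4975, 0.3009, 0.3811]
tcp_rot: [[-1.0, 0.013, -0.003], [0.013, 0.999, -0.049], [0.002, -0.049, -0.999]]
force: [-0.5, 0.1, -0.3]
opening: 0.005
grasp_force: 0.0
t 6.15 TCP [0.4975 0.3009 0.3811] phi -2.83 yaw -0.73 pitch -0.12 F [-0.5  0.1 -0.3] g 0
theta pred -0.73 meas [ 9.850e+00  1.010e+00 -3.270e+00  1.189e+03  0.000e+00  2.070e+00]
now th 9.08 thd 16.87 -> after 4 rows th 11.65; max|th| 11.65
[0,0,0,0,6.2,-0.1,0],[0,0,0.0001,-0.0001,6.2,-0.1,0],[0,-0.0001,0.0003,-0.0003,6.2,-0.1,0],[0,-0.0002,0.0006,-0.0005,6.2,-0.1,0],
```

Run:
```python
from h import *
s,R,p=gripinfo();print(s['time_s'],p,s['opening'])
a,d=viewer.capture('side');b,d2=viewer.capture('top')
cv2.imwrite('pics/both3.png',np.hstack([cv2.resize(a[130:400,240:480],None,fx=1.6,fy=1.6),cv2.resize(b[170:340,100:300],(400,432))]))
print(np.round(theta('side',d,np.array([.497,.302,.117]),-.65),2))
for c,dd in(('side',d),('top',d2)):
    P,_=cloud(c,dd,np.ones(dd.shape,bool))
    B=P[(abs(P[:,0]-.497)<.1)&(P[:,1]>.25)&(P[:,1]<.36)&(P[:,2]>.29)&(P[:,2]<.306)];print(rect(B),B.mean(0))
```

```text
6.2 [0.49758205 0.30084545 0.38110176] 0.0013314035503558727
[1.980e+00 7.500e-01 2.400e-01 1.155e+03 3.530e+02 8.400e-01]
(array([497.3, 302.8]), array([ 25.8, 165.3]), 89.19) [0.49470365 0.30688904 0.30023666]
(array([496.9, 301.5]), array([ 25. , 165.1]), 89.37) [0.47315728 0.30005975 0.30052437]
```

View pics/both3.png

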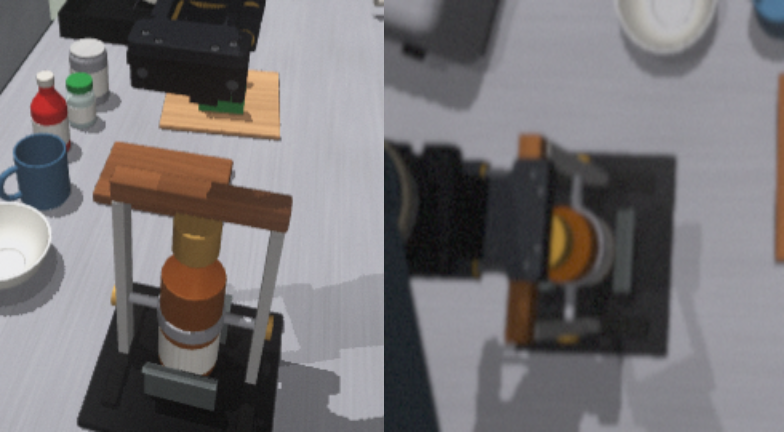

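```bash
python3 -m jog '[[0.6,0,0.001,0,-2.8,0,0],[0.6,0,0.001,0,-2.8,0,0],[0.6,0,0.001,0,-2.8,0,0],[0.6,0,0.001,0,-2.8,0,0],[0.6,0,0.001,0,-2.8,0,0],[0.6,0,0.001,0,-2.8,0,0],[0.6,0,0.002,0.02,-2.8,0,0],[0.6,0,0.0035,0.05,-2.8,0,0],[0.6,0,0.005,0.08,-2.8,0,0],[0.6,0,0.006,0.099,-2.8,0,0],[0.6,0,0.006,0.099,-2.8,0,0]]'
python3 -m jog '[[0,0,0,0,0,0,0],[0,0,0,0,0,0,0],[0,0,0,0,0,0,0],[0,0,0,0,0,0,0]]'; python3 -m jog '[[0,0,0,0,0,0,0],[0,0,0,0,0,0,0],[0,0,0,0,0,0,0]]'
```

```text
time_s: 7.68
position: [0.4969, 0.3021, 0.2814]
tcp_rot: [[-1.0, 0.012, -0.004], [0.012, 1.0, -0.001], [0.004, -0.001, -1.0]]
force: [0.1, -0.2, 0.4]
opening: 0.596
grasp_force: 0.0
time_s: 8.18
position: [0.4982, 0.3025, 0.2834]
tcp_rot: [[-1.0, 0.012, 0.001], [0.012, 1.0, 0.0], [-0.001, 0.0, -1.0]]
force: [0.4, 0.6, -0.9]
opening: 0.23
grasp_force: 0.0
time_s: 8.55
position: [0.498, 0.3024, 0.2829]
tcp_rot: [[-1.0, 0.012, -0.0], [0.012, 1.0, -0.0], [0.0, -0.0, -1.0]]
force: [-0.2, -0.2, -0.5]
opening: 0.01
grasp_force: 0.0
```

Run:
```python
from h import *
s,R,p=gripinfo();print(s['time_s'],p,s['opening'],s['joint_positions'])
a,d=viewer.capture('side');b,d2=viewer.capture('top')
cv2.imwrite('pics/s4.png',np.hstack([cv2.resize(a[160:320,270:450],(540,480)),cv2.resize(b[210:320,140:240],(250,275)).repeat(1,0) if 0 else cv2.copyMakeBorder(cv2.resize(b[200:310,140:230],(250,306)),0,174,0,0,0)]))
for c,dd in(('side',d),('top',d2)):
    P,uv=cloud(c,dd,np.ones(dd.shape,bool))
    for x in (-.04,-.02,-.01,0,.01,.02,.04):
        q=P[(abs(P[:,0]-p[0]-x)<.005)&(abs(P[:,1]-.302)<.07)&(P[:,2]>.26)&(P[:,2]<.42)]
        print(c,x,[(round(z,2),np.round(np.percentile(q[abs(q[:,2]-z)<.01][:,1],[0,50,100]),3).tolist(),int((abs(q[:,2]-z)<.01).sum())) for z in np.arange(.27,.42,.02) if (abs(q[:,2]-z)<.01).sum()>3])
```

```text
8.55 [0.49801721 0.30243852 0.28294   ] 0.010364225473922883 [ 2.02878630e+01  2.21956975e+01  8.25148395e+01 -9.11410814e-04
  7.52943656e+01 -6.89973384e+01]
side -0.04 [(np.float64(0.27), [0.313, 0.313, 0.315], 12), (np.float64(0.29), [0.312, 0.314, 0.316], 70), (np.float64(0.31), [0.291, 0.305, 0.316], 85), (np.float64(0.37), [0.296, 0.328, 0.335], 5), (np.float64(0.39), [0.27, 0.308, 0.336], 86), (np.float64(0.41), [0.232, 0.233, 0.235], 10)]
side -0.02 [(np.float64(0.27), [0.312, 0.314, 0.315], 13), (np.float64(0.29), [0.313, 0.314, 0.316], 63), (np.float64(0.39), [0.271, 0.319, 0.336], 37), (np.float64(0.41), [0.241, 0.34, 0.372], 241)]
side -0.01 [(np.float64(0.27), [0.312, 0.313, 0.314], 12), (np.float64(0.29), [0.312, 0.314, 0.315], 65), (np.float64(0.39), [0.313, 0.329, 0.337], 114), (np.float64(0.41), [0.307, 0.324, 0.372], 134)]
side 0 [(np.float64(0.27), [0.312, 0.313, 0.315], 13), (np.float64(0.29), [0.313, 0.314, 0.316], 66), (np.float64(0.39), [0.316, 0.33, 0.337], 106), (np.float64(0.41), [0.313, 0.324, 0.372], 139)]
side 0.01 [(np.float64(0.27), [0.312, 0.314, 0.31
[... 380 characters left out ...]
 [0.313, 0.313, 0.314], 9), (np.float64(0.29), [0.312, 0.314, 0.315], 58), (np.float64(0.39), [0.269, 0.31, 0.335], 86)]
top -0.04 [(np.float64(0.29), [0.29, 0.291, 0.313], 22), (np.float64(0.31), [0.29, 0.301, 0.313], 42), (np.float64(0.39), [0.268, 0.274, 0.292], 25)]
top -0.02 [(np.float64(0.41), [0.232, 0.242, 0.253], 66)]
top -0.01 [(np.float64(0.41), [0.232, 0.243, 0.252], 75)]
top 0 [(np.float64(0.41), [0.232, 0.242, 0.252], 73)]
top 0.01 [(np.float64(0.41), [0.232, 0.243, 0.252], 63)]
top 0.02 [(np.float64(0.41), [0.232, 0.242, 0.252], 67)]
top 0.04 [(np.float64(0.29), [0.289, 0.289, 0.29], 5), (np.float64(0.31), [0.291, 0.292, 0.293], 4), (np.float64(0.39), [0.267, 0.27, 0.274], 7)]
```

View pics/s4.png

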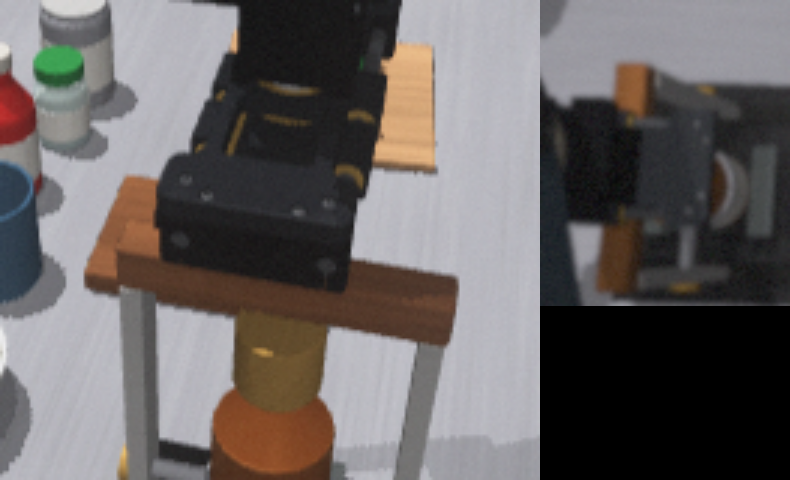

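Run:
```python
from h import *
s,R,p=gripinfo()
for c in('side','top'):
    a,d=viewer.capture(c)
    P,uv=cloud(c,d,np.ones(d.shape,bool))
    k=(abs(P[:,0]-p[0])<.06)&(abs(P[:,1]-.302)<.13)&(P[:,2]>.304)
    P,uv=P[k],uv[k]
    print(c,len(P),P.min(0),P.max(0))
    for z in np.arange(.31,.46,.01):
        q=P[abs(P[:,2]-z)<.005]
        if len(q)>3:print(round(z,2),len(q),np.round(np.percentile(q[:,0],[2,98]),3),np.round(np.percentile(q[:,1],[2,50,98]),3))
```

```text
side 18549 [0.43802088 0.20914981 0.30403078] [0.55489972 0.39821094 0.64198666]
0.37 28 [0.471 0.532] [0.311 0.388 0.389]
0.38 419 [0.461 0.535] [0.223 0.388 0.39 ]
0.39 595 [0.461 0.535] [0.223 0.336 0.39 ]
0.4 1107 [0.462 0.536] [0.269 0.327 0.395]
0.41 718 [0.462 0.533] [0.233 0.394 0.397]
0.42 1822 [0.464 0.534] [0.257 0.374 0.396]
0.43 290 [0.473 0.52 ] [0.281 0.316 0.32 ]
0.44 313 [0.473 0.52 ] [0.292 0.316 0.319]
0.45 268 [0.476 0.52 ] [0.299 0.315 0.319]
0.46 205 [0.465 0.53 ] [0.314 0.316 0.32 ]
top 10510 [0.43801754 0.20615077 0.3041565 ] [0.55465441 0.38811172 0.67152531]
0.37 6 [0.462 0.529] [0.215 0.215 0.364]
0.38 11 [0.46  0.518] [0.217 0.269 0.381]
0.39 134 [0.461 0.534] [0.244 0.259 0.28 ]
0.4 62 [0.46  0.534] [0.208 0.271 0.289]
0.41 378 [0.462 0.532] [0.206 0.224 0.264]
0.42 707 [0.463 0.531] [0.207 0.229 0.261]
0.43 60 [0.475 0.52 ] [0.251 0.252 0.263]
0.44 48 [0.479 0.518] [0.251 0.252 0.252]
0.45 52 [0.477 0.519] [0.251 0.252 0.252]
0.46 95 [0.471 0.519] [0.251 0.252 0.272]
```

The measured gripper body sits about 31 mm higher than the reported TCP implies, so the fingers closed just above the bar. I'll open, go down 30 mm more, and close while checking.

```bash
python3 -m jog '[[0.6,0,0,-0.012,0,0,0],[0.6,0,0,-0.012,0,0,0],[0.6,0,0,-0.012,0,0,0],[0.6,0,0,-0.012,0,0,0],[0.6,0,0,-0.012,0,0,0],[0.6,0,0,-0.012,0,0,0],[0.6,0,0,-0.005,0,0,0],[0.6,0,0,0.006,0,0,0],[0.6,0,0,0.016,0,0,0],[0.6,0,0,0.025,0,0,0],[0.6,0,0,0.03,0,0,0],[0.6,0,0,0.03,0,0,0]]'
python3 -m jog '[[0,0,0,0,0,0,0],[0,0,0,0,0,0,0],[0,0,0,0,0,0,0],[0,0,0,0,0,0,0],[0,0,0,0,0,0,0]]'
python3 - <<'E'
from h import *
for c in('side','top'):
    a,d=viewer.capture(c);P,uv=cloud(c,d,np.ones(d.shape,bool))
    if c=='side':print(np.round(theta('side',d,np.array([.497,.302,.117]),-.65),2))
    B=P[(abs(P[:,0]-.497)<.1)&(P[:,1]>.25)&(P[:,1]<.36)&(P[:,2]>.29)&(P[:,2]<.306)];print(rect(B))
    k=(abs(P[:,0]-.498)<.06)&(abs(P[:,1]-.302)<.1)&(P[:,2]>.315)&(P[:,2]<.37);print(np.percentile(P[k,2],[0,2,10]))
E
```

```text
time_s: 10.25
position: [0.4978, 0.3024, 0.2525]
tcp_rot: [[-1.0, 0.012, -0.001], [0.012, 1.0, -0.0], [0.001, -0.0, -1.0]]
force: [0.2, -0.2, -0.5]
opening: 0.6
grasp_force: 0.0
time_s: 10.88
position: [0.4981, 0.3028, 0.2532]
tcp_rot: [[-1.0, 0.012, 0.0], [0.012, 1.0, 0.001], [-0.0, 0.001, -1.0]]
force: [-0.4, 0.8, 1.0]
opening: 0.275
grasp_force: 30.0
[1.960e+00 7.200e-01 2.500e-01 1.169e+03 3.510e+02 8.400e-01]
(array([497.4, 303.5]), array([ 26.1, 165.4]), 89.76)
[0.33886199 0.34518597 0.3489906 ]
(array([496.8, 301.2]), array([ 25.6, 164.7]), 89.54)
[0.34510037 0.35221599 0.35906227]
```

```bash
sed -i 's/,\.165,\.125 /,.136,.125 /' ctl.py
python3 - <<'E'
import json
from rig import bot
P=[0,0,-1.5,-3.6,-3.5,-3.2,-3.0,-2.8]
json.dump(dict(t=bot.read_state()['time_s'],th=2.0,thd=0,phi=0,P=P,Y=[0]*8,free=.24),open('st.json','w'))
E
python3 -m jog '[[0,0,0,-0.008,0,0,0],[0,0,0,-0.028,0,0,0],[0,0,0,-0.055,1.5,0,0],[0,0,0,-0.080,3.6,0,0],[0,0,0,-0.095,3.5,0,0],[0,0,0,-0.10,3.2,0,0],[0,0,0,-0.10,3.0,0,0]]' && python3 ctl.py .498 .302 .353 -.65 8 20 4
```

```text
time_s: 11.85
position: [0.4976, 0.302, 0.3522]
tcp_rot: [[-1.0, 0.013, -0.002], [0.013, 0.999, -0.053], [0.002, -0.053, -0.999]]
force: [0.1, -0.1, -7.4]
opening: 0.274
grasp_force: 30.0
t 11.85 TCP [0.4976 0.302  0.3522] phi -3.01 yaw -0.73 pitch -0.09 F [ 0.1 -0.1 -7.4] g 30
theta pred -0.73 meas [ 7.60e-01 -2.50e-01 -6.40e-01  1.59e+03  4.60e+02  7.70e-01]
now th 0.64 thd 1.82 -> after 4 rows th -1.11; max|th| 1.15
[0,0,0,0,2,-0.1,0],[0,0,0,-0.0001,1.9,-0.1,0],[0,-0.0001,0,-0.0002,1.6,-0.1,0],[0,-0.0002,0,-0.0004,1.2,-0.1,0],
```

```bash
python3 -m jog '[[0,0,0,0,2,-0.1,0],[0,0,0,0,1.9,-0.1,0],[0,0,0,0,1.6,-0.1,0],[0,0,0,0,1.2,-0.1,0]]' && python3 ctl.py .498 .302 .353 -.65 8 20 6
```

```text
time_s: 12.4
position: [0.4979, 0.3025, 0.3529]
tcp_rot: [[-1.0, 0.012, 0.001], [0.012, 0.997, -0.073], [-0.002, -0.073, -0.997]]
force: [0.5, -0.4, -7.9]
opening: 0.271
grasp_force: 30.0
t 12.40 TCP [0.4979 0.3025 0.3529] phi -4.18 yaw -0.70 pitch 0.09 F [ 0.5 -0.4 -7.9] g 30
theta pred -1.11 meas [-5.300e-01 -3.200e-01 -6.600e-01  1.545e+03  4.460e+02  7.500e-01]
now th -0.58 thd 0.23 -> after 6 rows th -0.82; max|th| 0.97
[0,0,0,0,0.3,0.1,0],[0,0,-0.0001,0,0,0.1,0],[0,0,-0.0001,0,-0.3,0.1,0],[0,0,-0.0003,-0.0001,-0.6,0.1,0],[0,-0.0001,-0.0004,-0.0001,-0.9,0.1,0],[0,-0.0001,-0.0005,-0.0001,-1.1,0.1,0],
```

```bash
python3 -m jog '[[0,0,0,0,0.3,0.1,0],[0,0,0,0,0,0.1,0],[0,0,0,0,-0.3,0.1,0],[0,0,0,0,-0.6,0.1,0],[0,0,0,0,-0.9,0.1,0],[0,0,0,0,-1.1,0.1,0]]' && python3 ctl.py .503 .262 .353 -.25 8 20 8
```

```text
time_s: 13.2
position: [0.498, 0.3024, 0.353]
tcp_rot: [[-1.0, 0.013, -0.001], [0.013, 0.998, -0.054], [0.0, -0.054, -0.999]]
force: [0.6, -0.2, -7.1]
opening: 0.273
grasp_force: 30.0
t 13.20 TCP [0.498  0.3024 0.353 ] phi -3.09 yaw -0.72 pitch -0.00 F [ 0.6 -0.2 -7.1] g 30
theta pred -0.82 meas [ 2.600e-01 -3.700e-01 -6.600e-01  1.593e+03  4.550e+02  7.800e-01]
now th 0.16 thd 1.01 -> after 8 rows th -0.70; max|th| 0.98
[0,-0.0001,-0.0006,0,0.9,0,0],[0,-0.0006,-0.0042,0.0002,0.6,0,0],[0,-0.0015,-0.0111,0.0006,0.1,0,-0.1],[0,-0.0028,-0.0201,0.0011,-0.3,0,-0.2],[0,-0.004,-0.0292,0.0016,-0.5,0,-0.3],[0,-0.0049,-0.0361,0.0019,-0.6,0,-0.4],[0,-0.0054,-0.0396,0.0021,-0.6,0,-0.5],[0,-0.0055,-0.0403,0.0022,-0.7,0,-0.5],
```

```bash
sed -i "s/th,thd=(pt,ptd) if/m=None if m is None else (m[0]+.25,*m[1:]);th,thd=(pt,ptd) if/" ctl.py
python3 - <<'E'
import json
s=json.load(open('st.json'));s['P']=[p-.4 for p in s['P']];s['th']+=.22;s['thd']+=.3;json.dump(s,open('st.json','w'))
E
python3 -m jog '[[0,0,-0.0006,0,1.3,0,0],[0,-0.0006,-0.0042,0,1.0,0,0],[0,-0.0015,-0.011,0.0005,0.5,0,-0.1],[0,-0.0028,-0.020,0.001,0.1,0,-0.2],[0,-0.004,-0.029,0.0015,-0.1,0,-0.3],[0,-0.005,-0.036,0.002,-0.2,0,-0.4],[0,-0.0054,-0.0396,0.002,-0.2,0,-0.5],[0,-0.0055,-0.0403,0.002,-0.3,0,-0.5]]' && python3 ctl.py .507 .202 .353 0.3 8 20 8
```

```text
time_s: 14.25
position: [0.5031, 0.2619, 0.3532]
tcp_rot: [[-1.0, 0.004, -0.001], [0.004, 0.999, -0.049], [0.0, -0.049, -0.999]]
force: [0.0, 0.2, -8.1]
opening: 0.273
grasp_force: 30.0
t 14.25 TCP [0.5031 0.2619 0.3532] phi -2.78 yaw -0.23 pitch -0.02 F [ 0.   0.2 -8.1] g 30
theta pred -1.11 meas [-3.20e-01 -3.60e-01 -6.90e-01  1.48e+03  4.28e+02  7.90e-01]
now th -0.19 thd 0.47 -> after 8 rows th -0.58; max|th| 0.90
[0,-0.0001,-0.001,0.0001,0.2,0,0],[0,-0.0004,-0.0062,0.0003,-0.3,0,-0.1],[0,-0.0011,-0.0164,0.0009,-0.8,0,-0.1],[0,-0.0021,-0.0299,0.0016,-1.2,0,-0.3],[0,-0.003,-0.0433,0.0023,-1.3,0,-0.4],[0,-0.0037,-0.0536,0.0028,-1.3,0,-0.5],[0,-0.0041,-0.0588,0.0031,-1.1,0,-0.5],[0,-0.0042,-0.0598,0.0031,-1.1,0,-0.5],
```

```bash
sed -i 's/m\[0\]+\.25/m[0]+.35/' ctl.py
python3 -m jog '[[0,0,-0.001,0,0.4,0,0],[0,-0.0004,-0.0062,0.0003,-0.2,0,-0.1],[0,-0.0011,-0.0164,0.001,-0.7,0,-0.1],[0,-0.002,-0.030,0.0016,-1.1,0,-0.3],[0,-0.003,-0.0433,0.0023,-1.2,0,-0.4],[0,-0.0037,-0.0536,0.0028,-1.2,0,-0.5],[0,-0.0041,-0.0588,0.003,-1.0,0,-0.5],[0,-0.0042,-0.0598,0.003,-1.0,0,-0.5]]' && python3 ctl.py .510 .132 .353 1 8 20 8
```

```text
time_s: 15.3
position: [0.5071, 0.202, 0.3532]
tcp_rot: [[-1.0, -0.005, -0.001], [-0.005, 1.0, -0.031], [0.001, -0.031, -1.0]]
force: [-0.6, 1.7, -7.9]
opening: 0.269
grasp_force: 30.0
t 15.30 TCP [0.5071 0.202  0.3532] phi -1.78 yaw 0.26 pitch -0.04 F [-0.6  1.7 -7.9] g 30
theta pred -0.58 meas [-1.000e-01 -2.600e-01 -8.100e-01  1.388e+03  3.790e+02  8.300e-01]
now th 0.19 thd 1.02 -> after 8 rows th -0.42; max|th| 0.73
[0,0,-0.0011,0,0.4,0,0],[0,-0.0003,-0.0072,0.0002,0,0,-0.1],[0,-0.0007,-0.0192,0.0006,-0.5,0,-0.2],[0,-0.0013,-0.035,0.0012,-0.9,0,-0.4],[0,-0.0019,-0.0507,0.0017,-1,-0.1,-0.5],[0,-0.0023,-0.0627,0.0021,-0.8,-0.1,-0.7],[0,-0.0026,-0.0688,0.0023,-0.6,-0.1,-0.7],[0,-0.0026,-0.0699,0.0023,-0.4,-0.1,-0.7],
```

```bash
python3 -m jog '[[0,0,-0.001,0,0.4,0,0],[0,-0.0003,-0.0072,0,0,0,-0.1],[0,-0.0007,-0.019,0.0006,-0.5,0,-0.2],[0,-0.0013,-0.035,0.0012,-0.9,0,-0.4],[0,-0.002,-0.0507,0.0017,-1,0,-0.5],[0,-0.0023,-0.0627,0.002,-0.8,0,-0.7],[0,-0.0026,-0.0688,0.0023,-0.6,0,-0.7],[0,-0.0026,-0.070,0.0023,-0.4,0,-0.7]]' && python3 ctl.py .514 .052 .353 1.8 8 20 8
```

```text
time_s: 16.35
position: [0.51, 0.1319, 0.353]
tcp_rot: [[-1.0, -0.017, -0.001], [-0.017, 1.0, -0.024], [0.001, -0.024, -1.0]]
force: [-0.1, 0.8, -6.6]
opening: 0.272
grasp_force: 30.0
t 16.35 TCP [0.51   0.1319 0.353 ] phi -1.38 yaw 0.95 pitch -0.06 F [-0.1  0.8 -6.6] g 30
theta pred -0.42 meas [-2.50e-01 -2.40e-01 -8.80e-01  1.26e+03  3.46e+02  9.40e-01]
now th 0.04 thd 0.31 -> after 8 rows th -0.31; max|th| 0.69
[0,0,-0.0013,0,0,-0.1,0],[0,-0.0003,-0.0083,0.0002,-0.5,-0.1,-0.1],[0,-0.0007,-0.022,0.0005,-1,-0.1,-0.2],[0,-0.0013,-0.04,0.001,-1.3,-0.1,-0.4],[0,-0.0019,-0.0579,0.0014,-1.3,-0.1,-0.6],[0,-0.0024,-0.0717,0.0017,-1.1,-0.1,-0.8],[0,-0.0026,-0.0786,0.0019,-0.8,-0.1,-0.8],[0,-0.0027,-0.0799,0.0019,-0.6,-0.1,-0.8],
```

Excellent; on with 80–90 mm segments.

```bash
python3 -m jog '[[0,0,-0.0013,0,0,0,0],[0,-0.0003,-0.0083,0,-0.5,0,-0.1],[0,-0.0007,-0.022,0.0005,-1,0,-0.2],[0,-0.0013,-0.04,0.001,-1.3,-0.1,-0.4],[0,-0.002,-0.058,0.0014,-1.3,-0.1,-0.6],[0,-0.0024,-0.0717,0.0017,-1.1,-0.1,-0.8],[0,-0.0026,-0.0786,0.002,-0.8,-0.1,-0.8],[0,-0.0027,-0.08,0.002,-0.6,-0.1,-0.8]]' && python3 ctl.py .519 -.033 .353 2.7 8 20 8
```

```text
time_s: 17.4
position: [0.514, 0.0519, 0.3529]
tcp_rot: [[-1.0, -0.03, 0.001], [-0.03, 0.999, -0.014], [-0.0, -0.014, -1.0]]
force: [1.1, -0.6, -7.2]
opening: 0.272
grasp_force: 30.0
t 17.40 TCP [0.514  0.0519 0.3529] phi -0.78 yaw 1.75 pitch 0.01 F [ 1.1 -0.6 -7.2] g 30
theta pred -0.31 meas [-2.400e-01 -1.900e-01 -9.600e-01  1.141e+03  2.990e+02  1.060e+00]
now th 0.08 thd 0.46 -> after 8 rows th -0.02; max|th| 0.45
[0,0,-0.0014,0,-0.2,0,0],[0,-0.0002,-0.0088,0.0001,-0.7,0,-0.1],[0,-0.0007,-0.0234,0.0003,-1.1,0,-0.3],[0,-0.0012,-0.0425,0.0005,-1.4,0,-0.5],[0,-0.0017,-0.0616,0.0008,-1.4,0,-0.7],[0,-0.0022,-0.0762,0.001,-1.1,0,-0.9],[0,-0.0024,-0.0836,0.001,-0.7,0,-0.9],[0,-0.0024,-0.085,0.0011,-0.4,0,-1],
```

```bash
python3 -m jog '[[0,0,-0.0014,0,-0.2,0,0],[0,-0.0002,-0.0088,0,-0.7,0,-0.1],[0,-0.0007,-0.0234,0.0003,-1.1,0,-0.3],[0,-0.0012,-0.0425,0.0005,-1.4,0,-0.5],[0,-0.0017,-0.0616,0.0008,-1.4,0,-0.7],[0,-0.0022,-0.0762,0.001,-1.1,0,-0.9],[0,-0.0024,-0.0836,0.001,-0.7,0,-0.9],[0,-0.0024,-0.085,0.001,-0.4,0,-1]]' && python3 ctl.py .524 -.118 .353 3.6 8 20 8
```

```text
time_s: 18.45
position: [0.5191, -0.033, 0.3531]
tcp_rot: [[-0.999, -0.048, 0.0], [-0.048, 0.999, -0.007], [-0.0, -0.007, -1.0]]
force: [0.1, 1.0, -7.3]
opening: 0.273
grasp_force: 30.0
t 18.45 TCP [ 0.5191 -0.033   0.3531] phi -0.39 yaw 2.76 pitch 0.01 F [ 0.1  1.  -7.3] g 30
theta pred -0.02 meas [-2.800e-01 -2.800e-01 -9.800e-01  1.026e+03  2.630e+02  1.290e+00]
now th 0.07 thd 0.17 -> after 8 rows th -0.05; max|th| 0.40
[0,0,-0.0014,0,-0.3,0,0],[0,-0.0001,-0.0088,0.0001,-0.8,0,-0.1],[0,-0.0002,-0.0234,0.0002,-1.2,0,-0.2],[0,-0.0004,-0.0426,0.0003,-1.4,0,-0.4],[0,-0.0006,-0.0617,0.0005,-1.4,0,-0.6],[0,-0.0008,-0.0764,0.0006,-1.1,0,-0.8],[0,-0.0008,-0.0838,0.0006,-0.6,0,-0.8],[0,-0.0008,-0.0852,0.0006,-0.3,0,-0.8],
```

```bash
python3 -m jog '[[0,0,-0.0014,0,-0.3,0,0],[0,0,-0.0088,0,-0.8,0,-0.1],[0,-0.0002,-0.0234,0,-1.2,0,-0.2],[0,-0.0004,-0.0426,0.0003,-1.4,0,-0.4],[0,-0.0006,-0.0617,0.0005,-1.4,0,-0.6],[0,-0.0008,-0.0764,0.0006,-1.1,0,-0.8],[0,-0.0008,-0.0838,0.0006,-0.6,0,-0.8],[0,-0.0008,-0.0852,0.0006,-0.3,0,-0.8]]' && python3 ctl.py .529 -.188 .353 4.4 8 20 8
```

```text
time_s: 19.5
position: [0.524, -0.118, 0.353]
tcp_rot: [[-0.998, -0.062, 0.0], [-0.062, 0.998, -0.001], [0.0, -0.001, -1.0]]
force: [0.4, -0.7, -7.8]
opening: 0.272
grasp_force: 30.0
t 19.50 TCP [ 0.524 -0.118  0.353] phi -0.08 yaw 3.55 pitch -0.00 F [ 0.4 -0.7 -7.8] g 30
theta pred -0.05 meas [ 2.60e-01 -2.20e-01 -8.60e-01  9.27e+02  2.49e+02  1.45e+00]
now th 0.56 thd 1.00 -> after 8 rows th -0.14; max|th| 0.56
[0,0,-0.0011,0,0.5,0,0],[0,-0.0001,-0.0073,0,0.2,0,-0.1],[0,-0.0002,-0.0193,0,-0.2,0,-0.2],[0,-0.0003,-0.0351,0.0001,-0.5,0,-0.4],[0,-0.0005,-0.0509,0.0001,-0.4,0,-0.6],[0,-0.0006,-0.0629,0.0001,-0.2,0,-0.8],[0,-0.0007,-0.0691,0.0001,0.1,0,-0.8],[0,-0.0007,-0.0702,0.0001,0.3,0,-0.8],
```

```bash
python3 -m jog '[[0,0,-0.0011,0,0.5,0,0],[0,0,-0.0073,0,0.2,0,-0.1],[0,-0.0002,-0.0193,0,-0.2,0,-0.2],[0,-0.0003,-0.0351,0,-0.5,0,-0.4],[0,-0.0005,-0.0509,0,-0.4,0,-0.6],[0,-0.0006,-0.0629,0,-0.2,0,-0.8],[0,-0.0007,-0.0691,0,0.1,0,-0.8],[0,-0.0007,-0.0702,0,0.3,0,-0.8]]' && python3 ctl.py .5345 -.244 .353 4.9 8 20 8
```

```text
time_s: 20.55
position: [0.529, -0.1881, 0.3531]
tcp_rot: [[-0.997, -0.076, 0.0], [-0.076, 0.997, -0.007], [0.0, -0.007, -1.0]]
force: [0.6, 0.4, -8.7]
opening: 0.273
grasp_force: 30.0
t 20.55 TCP [ 0.529  -0.1881  0.3531] phi -0.38 yaw 4.36 pitch -0.01 F [ 0.6  0.4 -8.7] g 30
theta pred -0.14 meas [ 1.10e+00 -3.10e-01 -6.00e-01  8.56e+02  2.25e+02  1.45e+00]
now th 1.34 thd 2.58 -> after 8 rows th -0.49; max|th| 1.35
[0,0,-0.0009,0,2,0,0],[0,-0.0001,-0.0058,0,1.8,0,-0.1],[0,-0.0003,-0.0155,0.0001,1.4,0,-0.1],[0,-0.0006,-0.0281,0.0002,1,0,-0.3],[0,-0.0009,-0.0407,0.0003,0.9,0,-0.4],[0,-0.0011,-0.0504,0.0004,1,0,-0.5],[0,-0.0012,-0.0553,0.0005,1.1,0,-0.5],[0,-0.0012,-0.0562,0.0005,1.2,0,-0.5],
```

```bash
python3 -m jog '[[0,0,-0.0009,0,2,0,0],[0,0,-0.0058,0,1.8,0,-0.1],[0,-0.0003,-0.0155,0,1.4,0,-0.1],[0,-0.0006,-0.0281,0.0002,1,0,-0.3],[0,-0.0009,-0.0407,0.0003,0.9,0,-0.4],[0,-0.0011,-0.0504,0.0004,1,0,-0.5],[0,-0.0012,-0.0553,0.0005,1.1,0,-0.5],[0,-0.0012,-0.0562,0.0005,1.2,0,-0.5]]' && python3 ctl.py .5345 -.244 .353 4.9 4 20 5
```

```text
time_s: 21.6
position: [0.5345, -0.244, 0.353]
tcp_rot: [[-0.996, -0.085, 0.002], [-0.085, 0.996, -0.027], [0.0, -0.028, -1.0]]
force: [-0.8, 0.2, -7.0]
opening: 0.274
grasp_force: 30.0
t 21.60 TCP [ 0.5345 -0.244   0.353 ] phi -1.58 yaw 4.86 pitch -0.02 F [-0.8  0.2 -7. ] g 30
theta pred -0.49 meas [ 1.03e+00 -5.10e-01 -4.60e-01  7.95e+02  2.01e+02  1.51e+00]
now th 1.23 thd 2.59 -> after 5 rows th -0.87; max|th| 1.24
[0,0,0,0,2.5,0,0],[0,0,0,0,2.5,0,0],[0,0,0,0,2.3,0,0],[0,0,0,0,2,0,0],[0,0,0,0,1.7,0,0],
```

```bash
sed -i "s/^    print('t %.2f'/    _,d2=viewer.capture('top');m2=theta('top',d2,p-H*zf,yw,pitch=-pitch,th0=pt*D);print('top',None if m2 is None else np.round(m2,2))\n&/; s/np.array(\[0.\]),.05)/np.array([0.]),.1)/; s/time_s'\]+.05/time_s']+.1/" ctl.py
python3 -m jog '[[0,0,0,0,2.5,0,0],[0,0,0,0,2.5,0,0],[0,0,0,0,2.3,0,0],[0,0,0,0,2,0,0],[0,0,0,0,1.7,0,0]]' && python3 ctl.py .5345 -.244 .353 4.9 4 20 5
```

```text
time_s: 22.28
position: [0.5346, -0.2439, 0.3531]
tcp_rot: [[-0.996, -0.085, 0.005], [-0.085, 0.995, -0.057], [0.0, -0.057, -0.998]]
force: [0.6, -0.3, -7.1]
opening: 0.277
grasp_force: 30.0
top None
t 22.27 TCP [ 0.5346 -0.2439  0.3531] phi -3.28 yaw 4.88 pitch -0.00 F [ 0.6 -0.3 -7.1] g 30
theta pred -0.87 meas [-1.40e-01 -4.20e-01 -5.90e-01  7.88e+02  2.07e+02  1.52e+00]
now th 0.18 thd 0.79 -> after 5 rows th -0.95; max|th| 1.01
[0,0,0,0,1.2,0,0],[0,0.0001,0,0.0001,1.1,0,0],[0,0.0001,-0.0001,0.0001,0.8,0,0],[0,0.0001,-0.0001,0.0001,0.5,0,0],[0,0.0001,-0.0001,0.0001,0.2,0,0],
```

```bash
python3 -m jog '[[0,0,0,0,1.2,0,0],[0,0,0,0,1.1,0,0],[0,0,0,0,0.8,0,0],[0,0,0,0,0.5,0,0],[0,0,0,0,0.2,0,0]]' && python3 ctl.py .5345 -.244 .353 4.9 4 20 6
```

```text
time_s: 23.0
position: [0.5346, -0.2439, 0.3531]
tcp_rot: [[-0.996, -0.085, 0.005], [-0.085, 0.995, -0.061], [0.0, -0.061, -0.998]]
force: [0.6, -0.3, -7.3]
opening: 0.273
grasp_force: 30.0
top None
t 23.00 TCP [ 0.5346 -0.2439  0.3531] phi -3.48 yaw 4.88 pitch -0.01 F [ 0.6 -0.3 -7.3] g 30
theta pred -0.95 meas [ 1.60e-01 -2.90e-01 -4.40e-01  7.85e+02  2.02e+02  1.55e+00]
now th 0.47 thd 1.31 -> after 6 rows th -1.02; max|th| 1.17
[0,0,0,0,1.8,0,0],[0,0.0001,-0.0001,0.0001,1.6,0,0],[0,0.0001,-0.0001,0.0001,1.3,0,0],[0,0.0001,-0.0001,0.0001,0.9,0,0],[0,0.0001,-0.0001,0.0001,0.6,0,0],[0,0.0001,-0.0001,0.0001,0.2,0,0],
```

```bash
sed -i 's/m\[0\]+\.35/m[0]+.7/' ctl.py
python3 - <<'E'
import json
s=json.load(open('st.json'));s['P']=[p-.6 for p in s['P']];s['th']+=.3;s['thd']+=.5;json.dump(s,open('st.json','w'))
E
python3 -m jog '[[0,0,0,0,2.5,0,0],[0,0,0,0,2.3,0,0],[0,0,0,0,1.9,0,0],[0,0,0,0,1.5,0,0],[0,0,0,0,1.2,0,0],[0,0,0,0,0.8,0,0]]' && python3 ctl.py .5345 -.244 .353 4.9 4 20 6
```

```text
time_s: 23.85
position: [0.5346, -0.2439, 0.3531]
tcp_rot: [[-0.996, -0.085, 0.006], [-0.085, 0.994, -0.074], [0.0, -0.075, -0.997]]
force: [-0.2, -0.2, -7.2]
opening: 0.274
grasp_force: 30.0
top None
t 23.85 TCP [ 0.5346 -0.2439  0.3531] phi -4.28 yaw 4.88 pitch -0.01 F [-0.2 -0.2 -7.2] g 30
theta pred -1.51 meas [-1.24e+00 -2.30e-01 -4.50e-01  7.70e+02  2.03e+02  1.47e+00]
now th -0.67 thd -0.59 -> after 6 rows th -0.81; max|th| 0.96
[0,0,0,0,0.1,0,0],[0,0.0001,0,0.0001,-0.2,0,0],[0,0.0001,-0.0001,0.0001,-0.5,0,0],[0,0.0001,-0.0001,0.0001,-0.8,0,0],[0,0.0001,-0.0001,0.0001,-1,0,0],[0,0.0001,-0.0001,0.0001,-1.3,0,0],
```

```bash
python3 -m jog '[[0,0,0,0,0.1,0,0],[0,0,0,0,-0.2,0,0],[0,0,0,0,-0.5,0,0],[0,0,0,0,-0.8,0,0],[0,0,0,0,-1,0,0],[0,0,0,0,-1.3,0,0]]' && python3 ctl.py .5345 -.244 .353 4.9 4 20 6
```

```text
time_s: 24.7
position: [0.5346, -0.2437, 0.3531]
tcp_rot: [[-0.996, -0.085, 0.004], [-0.085, 0.995, -0.052], [0.0, -0.052, -0.999]]
force: [0.0, -0.2, -8.5]
opening: 0.275
grasp_force: 30.0
top None
t 24.70 TCP [ 0.5346 -0.2437  0.3531] phi -2.99 yaw 4.89 pitch -0.01 F [ 0.  -0.2 -8.5] g 30
theta pred -0.81 meas [-3.80e-01 -3.80e-01 -4.50e-01  7.77e+02  2.05e+02  1.47e+00]
now th 0.30 thd 0.99 -> after 6 rows th -0.82; max|th| 0.95
[0,0,0,0,1.4,0,0],[0,0.0001,-0.0001,0.0001,1.2,0,0],[0,0.0001,-0.0002,0.0001,0.9,0,0],[0,0.0001,-0.0002,0.0002,0.6,0,0],[0,0.0001,-0.0002,0.0002,0.3,0,0],[0,0.0001,-0.0002,0.0002,0.1,0,0],
```

```bash
sed -i 's/pt+.85\*/pt+1.0*/;s/ptd+1.5\*/ptd+1.8*/' ctl.py
python3 -m jog '[[0,0,0,0,1.4,0,0],[0,0,0,0,1.3,0,0],[0,0,0,0,1.0,0,0],[0,0,0,0,0.7,0,0],[0,0,0,0,0.4,0,0],[0,0,0,0,0.2,0,0]]' && python3 ctl.py .5345 -.244 .353 4.9 4 20 6
```

```text
time_s: 25.55
position: [0.5346, -0.2439, 0.3531]
tcp_rot: [[-0.996, -0.085, 0.005], [-0.085, 0.995, -0.055], [0.0, -0.056, -0.998]]
force: [-0.2, -0.0, -7.3]
opening: 0.275
grasp_force: 30.0
top None
t 25.55 TCP [ 0.5346 -0.2439  0.3531] phi -3.19 yaw 4.88 pitch -0.01 F [-0.2 -0.  -7.3] g 30
theta pred -0.82 meas [-1.18e+00 -4.70e-01 -4.90e-01  7.73e+02  2.04e+02  1.49e+00]
now th -0.49 thd -0.53 -> after 6 rows th -0.59; max|th| 0.75
[0,0,0,0,0.1,0,0],[0,0.0001,0,0,-0.1,0,0],[0,0.0001,-0.0001,0.0001,-0.3,0,0],[0,0.0001,-0.0001,0.0001,-0.6,0,0],[0,0.0001,-0.0001,0.0001,-0.8,0,0],[0,0.0001,-0.0001,0.0001,-1,0,0],
```

```bash
python3 -m jog '[[0,0,0,0,0.1,0,0],[0,0,0,0,-0.1,0,0],[0,0,0,0,-0.3,0,0],[0,0,0,0,-0.6,0,0],[0,0,0,0,-0.8,0,0],[0,0,0,0,-1,0,0]]' && python3 ctl.py .5345 -.244 .353 4.9 4 20 6
```

```text
time_s: 26.4
position: [0.5346, -0.2438, 0.3531]
tcp_rot: [[-0.996, -0.085, 0.003], [-0.085, 0.996, -0.038], [0.0, -0.038, -0.999]]
force: [-0.3, -0.5, -7.7]
opening: 0.273
grasp_force: 30.0
top None
t 26.40 TCP [ 0.5346 -0.2438  0.3531] phi -2.19 yaw 4.89 pitch -0.01 F [-0.3 -0.5 -7.7] g 30
theta pred -0.59 meas [-8.30e-01 -1.80e-01 -4.50e-01  7.86e+02  2.05e+02  1.56e+00]
now th -0.07 thd 0.20 -> after 6 rows th -0.49; max|th| 0.60
[0,0,0,0,0.5,0,0],[0,0.0001,-0.0001,0.0001,0.4,0,0],[0,0.0001,-0.0002,0.0001,0.2,0,0],[0,0.0001,-0.0002,0.0001,0,0,0],[0,0.0001,-0.0002,0.0001,-0.2,0,0],[0,0.0001,-0.0002,0.0001,-0.3,0,0],
```

```bash
python3 -m jog '[[0,0,0,0,0.5,0,0],[0,0,0,0,0.4,0,0],[0,0,0,0,0.2,0,0],[0,0,0,0,0,0,0],[0,0,0,0,-0.2,0,0],[0,0,0,0,-0.3,0,0]]' && python3 ctl.py .5347 -.2446 .353 4.85 4 20 6
```

```text
time_s: 27.25
position: [0.5346, -0.2438, 0.3531]
tcp_rot: [[-0.996, -0.085, 0.003], [-0.085, 0.996, -0.033], [0.0, -0.033, -0.999]]
force: [-0.1, -0.1, -6.8]
opening: 0.272
grasp_force: 30.0
top None
t 27.25 TCP [ 0.5346 -0.2438  0.3531] phi -1.90 yaw 4.89 pitch -0.01 F [-0.1 -0.1 -6.8] g 30
theta pred -0.49 meas [-1.36e+00 -2.50e-01 -5.50e-01  7.84e+02  2.04e+02  1.51e+00]
now th -0.74 thd -1.15 -> after 6 rows th -0.18; max|th| 0.75
[0,0,-0.0001,0,-0.7,0,0],[0,0,-0.0004,0.0001,-0.9,0,0],[0,0,-0.0007,0.0001,-1,0,0],[0,0,-0.0008,0.0002,-1,0,0],[0,0,-0.0008,0.0002,-1.1,0,0],[0,0,-0.0008,0.0002,-1.2,0,0],
```

```bash
python3 -m jog '[[0,0,0,0,-0.7,0,0],[0,0,-0.0004,0,-0.9,0,0],[0,0,-0.0007,0,-1,0,0],[0,0,-0.0008,0,-1,0,0],[0,0,-0.0008,0,-1.1,0,0],[0,0,-0.0008,0,-1.2,0,0]]' && python3 ctl.py .5347 -.2446 .353 4.85 4 20 6
```

```text
time_s: 28.1
position: [0.5347, -0.2445, 0.3532]
tcp_rot: [[-0.996, -0.085, 0.001], [-0.085, 0.996, -0.012], [0.0, -0.012, -1.0]]
force: [-0.1, 0.7, -7.3]
opening: 0.275
grasp_force: 30.0
top [ 0.08 -0.65 -0.17 37.   51.    0.42]
t 28.10 TCP [ 0.5347 -0.2445  0.3532] phi -0.70 yaw 4.89 pitch -0.01 F [-0.1  0.7 -7.3] g 30
theta pred -0.18 meas [-5.20e-01 -2.80e-01 -6.10e-01  7.88e+02  2.06e+02  1.56e+00]
now th 0.25 thd 0.61 -> after 6 rows th -0.23; max|th| 0.27
[0,0,0,0,0.6,0,0],[0,0,0,0.0001,0.6,0,0],[0,0,-0.0001,0.0002,0.5,0,0],[0,0,-0.0001,0.0002,0.4,0,0],[0,0,-0.0001,0.0002,0.3,0,0],[0,0,-0.0001,0.0002,0.3,0,0],
```

```bash
python3 -m jog '[[0,0,0,0,0.6,0,0],[0,0,0,0,0.6,0,0],[0,0,0,0,0.5,0,0],[0,0,0,0,0.4,0,0],[0,0,0,0,0.3,0,0],[0,0,0,0,0.3,0,0]]' && python3 ctl.py .5347 -.2446 .353 4.85 4 20 7
```

```text
time_s: 28.95
position: [0.5347, -0.2446, 0.3531]
tcp_rot: [[-0.996, -0.085, 0.001], [-0.085, 0.996, -0.017], [0.0, -0.017, -1.0]]
force: [-0.1, -0.5, -7.7]
opening: 0.274
grasp_force: 30.0
top [-0.42 -0.84 -0.15 31.   44.    0.51]
t 28.95 TCP [ 0.5347 -0.2446  0.3531] phi -1.00 yaw 4.88 pitch -0.01 F [-0.1 -0.5 -7.7] g 30
theta pred -0.23 meas [-8.50e-01 -5.40e-01 -5.40e-01  7.92e+02  2.05e+02  1.52e+00]
now th -0.17 thd -0.29 -> after 7 rows th -0.20; max|th| 0.24
[0,0,0,0,0,0,0],[0,0,0,0.0001,-0.1,0,0],[0,0,0,0.0001,-0.1,0,0],[0,0,0,0.0001,-0.2,0,0],[0,0,0,0.0001,-0.3,0,0],[0,0,0,0.0001,-0.3,0,0],[0,0,0,0.0001,-0.4,0,0],
```

```bash
python3 -m jog '[[0,0,0,0,0,0,0],[0,0,0,0,-0.1,0,0],[0,0,0,0,-0.1,0,0],[0,0,0,0,-0.2,0,0],[0,0,0,0,-0.3,0,0],[0,0,0,0,-0.3,0,0],[0,0,0,0,-0.4,0,0]]' && python3 ctl.py .5347 -.2446 .353 4.85 4 20 7
```

```text
time_s: 29.92
position: [0.5347, -0.2445, 0.3532]
tcp_rot: [[-0.996, -0.085, 0.001], [-0.085, 0.996, -0.01], [0.0, -0.01, -1.0]]
force: [-0.1, -0.0, -7.8]
opening: 0.272
grasp_force: 30.0
top [-0.08 -0.9  -0.16 42.   49.    0.42]
t 29.93 TCP [ 0.5347 -0.2445  0.3532] phi -0.60 yaw 4.89 pitch -0.01 F [-0.1 -0.  -7.8] g 30
theta pred -0.20 meas [-6.40e-01 -2.30e-01 -5.40e-01  7.94e+02  2.04e+02  1.45e+00]
now th 0.11 thd 0.34 -> after 7 rows th -0.16; max|th| 0.23
[0,0,0,0,0.4,0,0],[0,0,0,0.0001,0.3,0,0],[0,0,-0.0001,0.0001,0.3,0,0],[0,0,-0.0001,0.0002,0.2,0,0],[0,0,-0.0001,0.0002,0.1,0,0],[0,0,-0.0001,0.0002,0.1,0,0],[0,0,-0.0001,0.0002,0,0,0],
```

```bash
python3 -m jog '[[0,0,0,0,0.4,0,0],[0,0,0,0,0.3,0,0],[0,0,0,0,0.3,0,0],[0,0,0,0,0.2,0,0],[0,0,0,0,0.1,0,0],[0,0,0,0,0.1,0,0],[0,0,0,0,0,0,0]]' && python3 ctl.py .5347 -.2446 .353 4.85 4 20 8
```

```text
time_s: 30.9
position: [0.5347, -0.2445, 0.3532]
tcp_rot: [[-0.996, -0.085, 0.001], [-0.085, 0.996, -0.01], [0.0, -0.01, -1.0]]
force: [-0.4, 1.1, -7.5]
opening: 0.273
grasp_force: 30.0
top [-0.13 -0.95 -0.17 44.   50.    0.41]
t 30.90 TCP [ 0.5347 -0.2445  0.3532] phi -0.59 yaw 4.89 pitch -0.01 F [-0.4  1.1 -7.5] g 30
theta pred -0.16 meas [-5.00e-01 -3.00e-01 -5.10e-01  7.90e+02  2.04e+02  1.57e+00]
now th 0.27 thd 0.63 -> after 8 rows th -0.13; max|th| 0.27
[0,0,0,0,0.6,0,0],[0,0,0,0.0001,0.6,0,0],[0,0,-0.0001,0.0001,0.5,0,0],[0,0,-0.0001,0.0002,0.4,0,0],[0,0,-0.0001,0.0002,0.4,0,0],[0,0,-0.0001,0.0002,0.3,0,0],[0,0,-0.0001,0.0002,0.2,0,0],[0,0,-0.0001,0.0002,0.1,0,0],
```

```bash
python3 -m jog '[[0,0,0,0,0.6,0,0],[0,0,0,0,0.6,0,0],[0,0,0,0,0.5,0,0],[0,0,0,0,0.4,0,0],[0,0,0,0,0.4,0,0],[0,0,0,0,0.3,0,0],[0,0,0,0,0.2,0,0],[0,0,0,0,0.1,0,0]]' && python3 ctl.py .5347 -.2446 .315 4.85 6 20 6
```

```text
time_s: 32.0
position: [0.5347, -0.2446, 0.3532]
tcp_rot: [[-0.996, -0.085, 0.001], [-0.085, 0.996, -0.012], [0.0, -0.012, -1.0]]
force: [-0.2, -0.7, -6.6]
opening: 0.275
grasp_force: 30.0
top [-1.   -0.92 -0.12 31.   44.    0.32]
t 32.00 TCP [ 0.5347 -0.2446  0.3532] phi -0.70 yaw 4.89 pitch -0.01 F [-0.2 -0.7 -6.6] g 30
theta pred -0.13 meas [-1.53e+00 -2.90e-01 -5.30e-01  7.81e+02  2.03e+02  1.47e+00]
now th -0.95 thd -1.55 -> after 6 rows th 0.17; max|th| 0.95
[0,0,0,0.0014,-1.4,0,0],[0,0,0.0001,0.008,-1.5,0,0],[0,0,0.0002,0.0191,-1.5,0,0],[0,0,0.0004,0.0301,-1.4,0,0],[0,0,0.0004,0.0368,-1.3,0,0],[0,0,0.0004,0.0382,-1.3,0,0],
```

```bash
python3 -m jog '[[0,0,0,0.0014,-1.4,0,0],[0,0,0,0.008,-1.5,0,0],[0,0,0,0.019,-1.5,0,0],[0,0,0.0003,0.030,-1.4,0,0],[0,0,0.0004,0.0368,-1.3,0,0],[0,0,0.0004,0.0382,-1.3,0,0]]' && python3 ctl.py .5347 -.2446 .309 4.85 4 20 5
```

```text
time_s: 32.85
position: [0.5343, -0.2442, 0.314]
tcp_rot: [[-0.996, -0.085, -0.003], [-0.085, 0.996, 0.011], [0.002, 0.012, -1.0]]
force: [0.3, -0.3, -7.5]
opening: 0.271
grasp_force: 30.0
top [ 0.75 -0.78 -0.42 77.   39.    0.39]
t 32.85 TCP [ 0.5343 -0.2442  0.314 ] phi 0.66 yaw 4.90 pitch -0.09 F [ 0.3 -0.3 -7.5] g 30
theta pred 0.17 meas [ 2.70e-01 -3.40e-01 -8.60e-01  7.42e+02  1.99e+02  1.55e+00]
now th 1.16 thd 2.07 -> after 5 rows th -0.30; max|th| 1.17
[0,0,0,0.0005,1.8,-0.1,0],[0,-0.0002,-0.0002,0.0025,1.9,-0.1,0],[0,-0.0004,-0.0004,0.0045,1.9,-0.1,0],[0,-0.0004,-0.0005,0.005,1.8,-0.1,0.1],[0,-0.0004,-0.0005,0.005,1.7,-0.1,0.1],
```

```bash
python3 -m jog '[[0,0,0,0.0005,1.6,-0.1,0],[0,-0.0002,-0.0002,0.0025,1.7,-0.1,0],[0,-0.0004,-0.0004,0.0045,1.7,-0.1,0],[0,-0.0004,-0.0005,0.005,1.6,-0.1,0],[0,-0.0004,-0.0005,0.005,1.5,-0.1,0]]' && python3 ctl.py .5347 -.2446 .309 4.85 4 20 5
```

```text
time_s: 33.58
position: [0.5351, -0.2451, 0.3099]
tcp_rot: [[-0.996, -0.085, 0.003], [-0.085, 0.996, -0.015], [-0.002, -0.016, -1.0]]
force: [-0.2, -0.4, -7.7]
opening: 0.273
grasp_force: 30.0
top None
t 33.58 TCP [ 0.5351 -0.2451  0.3099] phi -0.89 yaw 4.88 pitch 0.09 F [-0.2 -0.4 -7.7] g 30
theta pred -0.30 meas [-1.34e+00 -2.90e-01 -8.10e-01  7.17e+02  1.90e+02  1.58e+00]
now th -0.73 thd -1.15 -> after 5 rows th 0.08; max|th| 0.73
[0,0,0.0001,0.0001,-1,0.1,0],[0,0.0002,0.0003,0.0004,-1.1,0.1,0],[0,0.0003,0.0005,0.0008,-1.1,0.1,0],[0,0.0004,0.0005,0.0009,-1.1,0.1,0],[0,0.0004,0.0005,0.0009,-1,0.1,0],
```

```bash
python3 -m jog '[[0,0,0.0001,0.004,-1,0.1,0],[0,0.0002,0.0003,0.013,-1.1,0.1,0],[0,0.0003,0.0005,0.023,-1.1,0.1,0],[0,0.0004,0.0005,0.032,-1,0.1,0],[0,0.0004,0.0005,0.040,-0.9,0.1,0],[0,0.0004,0.0005,0.045,-0.9,0.1,0],[0,0.0004,0.0005,0.049,-0.9,0.1,0],[0,0.0004,0.0005,0.052,-0.9,0.1,0],[0,0.0004,0.0005,0.054,-0.9,0.1,0]]' && python3 ctl.py .5347 -.2446 .253 4.85 4 20 5
```

```text
time_s: 34.8
position: [0.5349, -0.2454, 0.256]
tcp_rot: [[-0.996, -0.085, 0.0], [-0.085, 0.996, -0.0], [-0.0, -0.0, -1.0]]
force: [-0.0, 0.0, -7.3]
opening: 0.268
grasp_force: 30.0
top [ 3.75 -0.52  6.07 47.   40.    2.03]
t 34.80 TCP [ 0.5349 -0.2454  0.256 ] phi -0.01 yaw 4.89 pitch 0.01 F [-0.   0.  -7.3] g 30
theta pred 0.12 meas [ 6.00e-02 -1.70e-01 -1.08e+00  5.42e+02  1.76e+02  1.70e+00]
now th 0.91 thd 1.64 -> after 5 rows th -0.36; max|th| 0.92
[0,0,0.0001,0.0003,1.6,0,0],[0,0.0001,0.0004,0.0015,1.6,0,0],[0,0.0001,0.0008,0.0027,1.6,0,0],[0,0.0001,0.0009,0.003,1.4,0,0],[0,0.0001,0.0009,0.003,1.3,0,0],
```

```bash
python3 -m jog '[[0,0,0.0003,0.0007,0,0,0],[0,0,0.0006,0.0013,0,0,0],[0,0,0.0007,0.0019,0,0,0],[0,0,0.0007,0.0024,0,0,0],[0,0,0.0007,0.0027,0,0,0],[0,0,0.0007,0.0029,0,0,0],[0,0,0.0007,0.0029,0,0,0]]'
python3 - <<'E'
from h import *
s,R,p=gripinfo();print(s['time_s'],p,s['force'])
a,d=viewer.capture('side');cv2.imwrite('pics/s5.png',cv2.resize(a[60:260,280:480],(600,600)))
P,uv=cloud('side',d,np.ones(d.shape,bool))
def sel(x0,x1,y0,y1,z0,z1): return P[(P[:,0]>x0)&(P[:,0]<x1)&(P[:,1]>y0)&(P[:,1]<y1)&(P[:,2]>z0)&(P[:,2]<z1)]
B=sel(.43,.64,-.275,-.21,.296,.308);print(rect(B),B[:,2].mean())
print(np.round(theta('side',d,np.array([.534,-.2447,.117]),4.9),2))
D=sel(.41,.66,-.37,-.12,.006,.018);print(rect(D))
E
```

```text
time_s: 35.78
position: [0.5348, -0.2447, 0.2532]
tcp_rot: [[-0.996, -0.085, -0.0], [-0.085, 0.996, -0.0], [0.0, -0.0, -1.0]]
force: [-0.1, 0.5, -6.2]
opening: 0.276
grasp_force: 30.0
35.775 [ 0.5347609  -0.24467096  0.25323153] [-0.13601679  0.50108494 -6.16415652]
(array([ 534.5, -237.1]), array([164.5,  38.6]), 4.25) 0.30037576097838814
[  1.05   0.54  -1.25 526.   171.     1.67]
(array([ 534.9, -244.7]), array([210.2, 206.8]), 4.47)
```

View pics/s5.png

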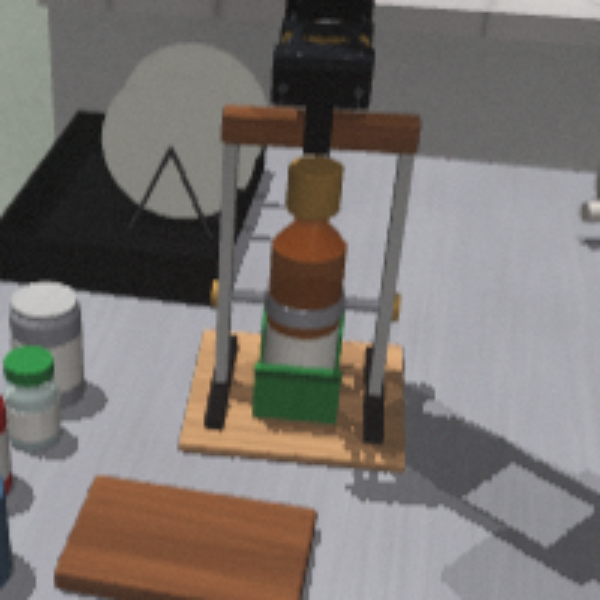

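The frame sits square in the green-guide dock, with the bottle at about (305,330) between the guides. The gripper still carries most of the weight, so I'll ease it down until the weight is off.

```bash
python3 -m jog '[[0,0,0,0.0004,0,0,0],[0,0,0,0.0008,0,0,0],[0,0,0,0.0012,0,0,0],[0,0,0,0.0012,0,0,0]]'; python3 -m jog '[[0,0,0,0.0004,0,0,0],[0,0,0,0.0008,0,0,0],[0,0,0,0.0008,0,0,0]]'
```

```text
time_s: 36.33
position: [0.5348, -0.2448, 0.2532]
tcp_rot: [[-0.996, -0.085, 0.001], [-0.085, 0.996, -0.001], [-0.001, -0.001, -1.0]]
force: [-3.5, 3.1, 6.3]
opening: 0.268
grasp_force: 30.0
time_s: 36.7
position: [0.5348, -0.2448, 0.2532]
tcp_rot: [[-0.996, -0.085, 0.001], [-0.085, 0.996, -0.001], [-0.001, -0.001, -1.0]]
force: [-5.0, 2.3, 10.0]
opening: 0.273
grasp_force: 30.0
```

```bash
python3 -m jog '[[0,0,0,-0.0006,0,0,0],[0,0,0,-0.0013,0,0,0],[0,0,0,-0.0013,0,0,0]]' && python3 -m jog '[[0.6,0,0,0,0,0,0],[0.6,0,0,0,0,0,0],[0.6,0,0,0,0,0,0],[0.6,0,0,0,0,0,0],[0.6,0,0,0,0,0,0],[0.6,0,0,0,0,0,0]]'
```

```text
time_s: 37.08
position: [0.5348, -0.2447, 0.2532]
tcp_rot: [[-0.996, -0.085, 0.0], [-0.085, 0.996, -0.0], [-0.0, -0.0, -1.0]]
force: [-3.7, 2.6, 6.8]
opening: 0.275
grasp_force: 30.0
time_s: 37.83
position: [0.5348, -0.2447, 0.2523]
tcp_rot: [[-0.996, -0.085, -0.0], [-0.085, 0.996, -0.0], [0.0, -0.0, -1.0]]
force: [-1.3, -0.4, -0.2]
opening: 0.599
grasp_force: 0.0
```

Released cleanly; now I'll rise and check.

```bash
python3 -m jog '[[0.6,0,0,-0.008,0,0,0],[0.6,0,0,-0.025,0,0,0],[0.6,0,0,-0.05,0,0,0],[0.6,0,0,-0.09,0,0,0],[0.6,0,0,-0.13,0,0,0],[0.6,0,0,-0.15,0,0,0],[0.6,0,0,-0.15,0,0,0],[0.6,0,0,-0.15,0,0,0]]'
python3 - <<'E'
from h import *
ims=[]
for c in('side','top'):
    a,d=viewer.capture(c);ims.append(a);P,uv=cloud(c,d,np.ones(d.shape,bool))
    def sel(x0,x1,y0,y1,z0,z1): return P[(P[:,0]>x0)&(P[:,0]<x1)&(P[:,1]>y0)&(P[:,1]<y1)&(P[:,2]>z0)&(P[:,2]<z1)]
    B=sel(.43,.64,-.275,-.21,.296,.308);print(rect(B),B[:,2].mean())
    print(np.round(theta(c,d,np.array([.534,-.2447,.117]),4.9),2))
    D=sel(.41,.66,-.37,-.12,.006,.018);print(rect(D))
cv2.imwrite('pics/s6.png',np.hstack([cv2.resize(ims[0][80:280,280:480],(400,400)),cv2.resize(ims[1][180:330,340:490],(400,400))]))
E
```

```text
time_s: 38.83
position: [0.5343, -0.2443, 0.4014]
tcp_rot: [[-0.996, -0.085, -0.002], [-0.085, 0.996, 0.001], [0.001, 0.001, -1.0]]
force: [-0.0, -0.2, -0.3]
opening: 0.595
grasp_force: 0.0
(array([ 534.4, -241.5]), array([163.1,  26.9]), 4.88) 0.3000803879123242
[ 8.70e-01  4.60e-01 -1.28e+00  5.18e+02  1.70e+02  1.68e+00]
(array([ 534.6, -245.2]), array([210.2, 208.2]), 4.94)
(array([ 555.6, -243.3]), array([122.1,  24.4]), 4.67) 0.3012544521939389
[  2.47  -0.48  -0.63 210.     0.     1.  ]
(array([ 544.6, -217.4]), array([186.2, 261.2]), 79.14)
```

View pics/s6.png

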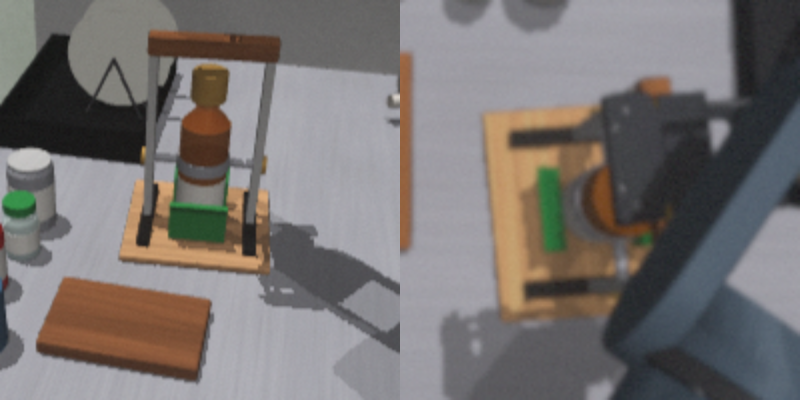

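```bash
python3 -c "
from rig import workorder
print(workorder.hand_in())"
```

```text
the job is handed in; nothing more can be done
None
```

The frame is standing in the wooden dock, measured within about 3 mm of centre and square (both at about 4.9°), bottle upright between the guides after about 10 s held over the dock. The arm is clear and the job is handed in; the first closing missed the bar because the reported tool height was about 30 mm off, and nothing moved.

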